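# Fit a bayonet filter cartridge and open the water

### The arm

A 6-joint arm with a two-finger parallel gripper is mounted at the origin on a cart in front of the work surface, level with it; the furniture and walls round the work are solid. World frame = base frame: x ahead of the robot, y to its left, z up, the work surface at z = 0. Lengths are in mm, angles in rad, forces in N, time in s.
With the tool pointing down it reaches from about 350 to 975 mm from the base axis. Payload 4.9 kg.
Tool frame: the origin (TCP) lies between the finger pads; the fingertips stand 8 mm ahead of it and the grasp point (between the pads) lies 11 mm behind it; x points along the fingers, y is the direction in which the jaws open and shut, and the axes are right-handed (so a half turn about x gives the same grasp; the last joint's range is limited). The gripper opens to 85 mm and grips with 20 to 120 N. Pads are 22 mm wide; open, the fingers measure 114 mm over their backs; the gripper's body (76 mm by 85 mm) begins 54 mm behind the grasp point. The pads swing forward as they close: fully open they stand 13 mm farther back than shut.
Start: joints at [1.02, 0.053, 1.613, -0, 1.476, -0.119], TCP at [261.554, 567.619, 239.304] pointing down, gripper open.
Joint ranges: [-3.01, 3.01], [-1.01, 2.22], [0.06, 2.58], [-1.02, 4.17], [0.09, 2.62], [-3.14, 3.14]. Speed limits (rad/s): [2.57, 2.57, 3.14, 3.14, 3.14, 3.14].

### API

Orientations are given as a 3x3 rotation matrix whose columns are the frame's x, y, z axes.
In Python, from bench import sensors, vision, robot gives the robot as it stands.
- The arm moves only by the tool carry_out, never from a script. Its argument "rows" is a list of rows, each an object with "travel": the shift along the world's x, y, z in m, a list of three; "dr": the turn, a rotation vector about the world's x, y, z in degrees, a list of three; "gripper": the opening, from 0 (shut) to 1 (fully open). In form: [{"travel": [tx, ty, tz], "dr": [wx, wy, wz], "gripper": gripper}, ...]. A call has 1 to 5 rows; each row is the pose to reach, as a shift and turn from the pose measured when the call began; what a row does not reach only later rows make up. A row lasts 1/12 s, in which the tool goes at most 41.7 mm and 7.16 degrees, less where a joint would pass 70% of its speed; a pose out of reach is approached as far as the arm can. A call with a gripper value outside its range is refused whole. The fingers move at their own pace and stop on an object; the grip force is fixed at half the most. Time passes only in rows, so rows that repeat a pose let the fingers close. It gives the time, the measured TCP pose, the force and the opening at its end, in the units of the state.
- sensors.get_obs(): the state, without advancing time (a new reading comes with each control period).
- vision.get_image(name): name is "side" or "top" or "wrist"; returns a dict with "image" (384x512x3 uint8, blue, green, red), "depth" (384x512 float32, mm along the optical axis (not along the pixel's ray), 0 where there is no reading), "fovy" (degrees; the focal length in pixels is half the picture's height over the tangent of half this angle, whatever the lens; pixels are square), "cx", "cy" (the principal point, pixels), "origin" and "orientation" of the camera in the world. Camera axes: x right, y up, looking along -z (the intrinsics and any distortion apply to the point x, -y, -z); pixel columns grow to the right and rows downward; lengths in mm; the calibration is good to about 2 mm. The wrist camera is an equidistant fisheye: a pixel r from the principal point sees the ray r / f radians off the axis. A picture is of the moment at which its call begins.
- robot.finish_job(): hands the job in, once; it reports no verdict.
The state is a dict: "time": time; "q": joint angles; "dq": joint speeds; "joint_efforts": joint torques, N m; "eef_pos": TCP position; "eef_rot": TCP orientation; "wrist_force": force on the tool from outside, world axes, zero at the start; "wrist_torque": the same for the moment, N m; "gripper_width": finger opening in mm.
Only numpy, scipy, OpenCV 4.12 (cv2) and the standard library are available. Lean on these libraries where they do the work, as an engineer would, in place of code of your own. Each camera call takes 0.05 s, during which the arm holds its last target.

### The job

Fit the new cartridge in the water filter on the worktop: line its two lugs up with the slots in the ring, push it down against the spring and twist it clockwise to the stop, so that it locks. Do not force it. Only when it is locked, open the inlet valve fully, keep the cartridge upright throughout, and leave the other things on the worktop where they are.

Things in the scene. Friction and masses are not known exactly. Their poses are not given: they have to be found in the camera images.
- cartridge: Filter cartridge, loose, standing upright at the start, 109 mm tall, about 0.2 kg. Origin: centre of its underside, z up its axis, x along its grip bar and lugs. Canister 56 mm in diameter up to z = 48 mm, widening to 63 mm from z = 55 mm to the cap's top at z = 82 mm. Half a turn about z makes no difference. It must stay upright.
- grip (a point): Middle of the cartridge's grip bar, on its axis 95 mm above its underside. The bar stands on the cap: 56 mm long (along the cartridge's x), 14 mm thick (along its y), from z = 82 to 109 mm.
- lugs (a point): Point on the cartridge's axis at the middle height of its two bayonet lugs (65 mm above its underside). The lugs stick out at the cartridge's +x and -x, in line with the grip bar, to 38.5 mm from the axis; each 10 mm wide, from z = 62 to 68 mm, lower corners chamfered 1.5 mm.
- filter: Water filter, fixed on the worktop: sump, ribbed head 106 mm across, bare metal socket ring on top. Origin: centre of its underside, z up the bore's axis; the clamp bolt on the head is at -x, the inlet pipe with its valve at +y, the outlet pipe at +x. More than 80 N in all between cartridge and filter (spring included) is forcing; turning takes 0.2 N m, at the stop 0.5 is enough.
- mouth (a point): Centre of the socket ring's bore at its top face, 104 mm above the filter's underside; axes as the filter's. Bore 66 mm in diameter; lip 8 mm thick; two entry slots 16 mm wide, out to 41 mm from the axis, opposite each other near +x and -x. The fitter clamped the ring at any angle: the slots lie up to 22 degrees either side of the filter's x axis, which no reading shows: feel or look.
- seat (a point): Point on the bore's axis 38 mm above the filter's underside: top of the spring seat at rest. Cartridge origin at 42 mm: lugs rest on the lip, slots missed. At 38: lugs dropped 4 mm into the slots, foot meets the spring, which pushes back 5.4 N + 0.9 N per mm and bottoms 16 mm lower. Below 28 (24 to 26 is good): lugs are under the lip and can turn.
- locked (a point): Point on the bore's axis 32 mm above the filter's underside: where the cartridge's origin sits when locked. Under the lip the lugs turn clockwise seen from above, about 62 degrees from the slots to a hard stop (blocked the other way). There the lip has pockets 4 mm deep; let up, and the spring lifts the lugs into them. Let go short of the stop and it does not lock.
- valve (a joint): Inlet valve lever's angle about its upright stem, rad: 0 = shut (lever across the pipe, pointing to the filter's -x), 1.57 = fully open, at its stop (lever in line with the pipe, pointing away from the sump, to the filter's +y). It opens clockwise seen from above, stays where it is left and takes about 0.12 N m (2 to 3 N at the end).
- lever_end (a point): Point in the middle of the valve lever, 60 mm from its stem; the stem stands at x = 0, y = +118 mm in the filter's frame. The lever's black sleeve is 14 mm wide and 10 mm thick and spans 23 to 67 mm from the stem; its underside is 57.5 mm above the worktop, with free air below.
- glass: Bystander: small waisted drinking glass, 62 mm wide, 86 mm tall; origin at the centre of its underside.
- teaspoon: Bystander: steel teaspoon lying flat, 130 mm long; origin at the centre of its underside.
- lemon: Bystander: a lemon, 78x55x56 mm; origin at the centre of its underside.
- lime: Bystander: another lemon, 75x58x59 mm; origin at the centre of its underside.
- garlic: Bystander: a bulb of garlic, 60 mm; origin at the centre of its underside.
- mug: Bystander: two-tone mug with a handle, 90x122 mm, 105 mm tall; origin at the centre of its underside.
There are look-alikes about, which are no part of the job. Leave any red look-alike of the cartridge alone.

How it is judged (in metres and radians):
On the way, in this order (a step that is already met when the one before it is completed fails the run):
1. the cartridge is locked in the filter: lugs up in the pockets at the stop (z of cartridge in the frame of filter between 0.03 and 0.035 m and horizontal distance between cartridge and filter below 0.004 m and angle between cartridge's own z axis and vertical below 0.08 rad and angle between the x axis of cartridge and the x axis of filter, either way round above 0.55 rad), for 0.2 s.
2. the inlet valve is fully open (value of joint valve above 1.45 rad), for 0.2 s.
At the end, for the whole second after the job is handed in: The cartridge is locked: its origin 30 to 35 mm above the filter's underside, within 4 mm of the bore's axis, upright within 0.08 rad, its lug line turned more than 0.55 rad from the filter's x axis, at rest; and the valve lever is beyond 1.45 rad (all of step 1 and value of joint valve above 1.45 rad and linear speed of cartridge below 0.02 m/s); the robot touches nothing.
It fails at once if the cartridge is forced: more than 80 N in all between cartridge and filter (contact force between cartridge and filter above 80 N).
It fails at once if the valve is opened (beyond 0.5 rad) with no locked cartridge (value of joint valve above 0.5 rad and not (z of cartridge in the frame of filter between 0.03 and 0.035 m and horizontal distance between cartridge and filter below 0.004 m and angle between cartridge's own z axis and vertical below 0.08 rad and angle between the x axis of cartridge and the x axis of filter, either way round above 0.55 rad)).
It fails at once if the cartridge is tipped by more than 0.5 rad (angle between cartridge's own z axis and vertical above 0.5 rad).
It fails at once if a bystander (glass, teaspoon, lemon, garlic, mug) is pushed away by more than 30 mm (distance of any of glass, teaspoon, lemon, lime, garlic, mug from where it was at the start of the episode above 0.03 m).
It also fails if it takes over 69 s, if anything falls off the work surface, if the arm or the gripper's body presses on something with over 40 N, if the wrist force passes 120 N, or if a joint passes its speed limit or range.

## Working session

There is one attempt and no reset: what is moved stays moved. The work goes in short steps, Python scripts to look and compute and a tool call to move; the robot and the scene stay as the last step left them, time stands still between calls to the robot, and variables do not carry over. Pictures are saved under pics/ and viewed, and the job is handed in when it is done.

Besides the shell and the picture viewer there is one more tool, called after "Call:" by a JSON object that holds its "op" and its "data", one argument or row to a line. carry_out: Moves the arm, as the interface text tells. Its arguments: {"type":"object","properties":{"rows":{"type":"array"}},"required":["rows"]}

```bash
ls; mkdir -p pics
cat > h.py <<'E'
import numpy as np, cv2, pickle
from bench import sensors, vision, robot
def grab(n,tag):
    d=vision.get_image(n); pickle.dump(d,open(f'pics/{tag}.pkl','wb')); cv2.imwrite(f'pics/{tag}.png',d['image']); return d
def load(tag): return pickle.load(open(f'pics/{tag}.pkl','rb'))
def foc(d): return d['image'].shape[0]/2/np.tan(np.radians(d['fovy'])/2)
def ray(d,u,v,fish=False):
    f=foc(d); x=(u-d['cx']);y=(v-d['cy'])
    if fish:
        r=np.hypot(x,y); t=r/f; s=np.sin(t)/max(r,1e-9); c=np.array([x*s,-y*s,-np.cos(t)])
    else: c=np.array([x/f,-y/f,-1.])
    return np.array(d['orientation'])@c
def onz(d,u,v,z,fish=False):
    r=ray(d,u,v,fish); o=np.array(d['origin']); return o+r*(z-o[2])/r[2]
def pt(d,u,v,fish=False):
    return np.array(d['origin'])+ray(d,u,v)*d['depth'][int(round(v)),int(round(u))]
def cloud(d):
    f=foc(d);H,W=d['depth'].shape;u,v=np.meshgrid(np.arange(W),np.arange(H))
    c=np.stack([(u-d['cx'])/f,-(v-d['cy'])/f,-np.ones_like(u,float)],-1)*d['depth'][...,None]
    P=c@np.array(d['orientation']).T+np.array(d['origin']); P[d['depth']==0]=np.nan; return P
def crop(tag,out,x0,y0,x1,y1,k):
    im=cv2.imread(f'pics/{tag}.png')[y0:y1,x0:x1]; cv2.imwrite(f'pics/{out}.png',cv2.resize(im,None,fx=k,fy=k,interpolation=cv2.INTER_CUBIC))
E
python3 - <<'E'
from h import *
for n in('side','top','wrist'):
    d=grab(n,n+'0'); print(n,d['fovy'],d['cx'],d['cy'],np.round(d['origin'],1),np.round(d['orientation'],3).tolist(),d.keys())
print(sensors.get_obs())
E
```

```text
pics
side 45.98371172658691 254.83423182341923 194.45858565971125 [ -6.8 149.9 913.9] [[-0.466, 0.694, -0.549], [-0.885, -0.366, 0.288], [-0.001, 0.62, 0.785]] dict_keys(['image', 'depth', 'fovy', 'cx', 'cy', 'origin', 'orientation'])
top 53.10431589787959 259.1305852410377 192.19855548390282 [ 463.1 -153.  1096.9] [[-0.027, 0.993, -0.119], [-0.999, -0.025, 0.023], [0.02, 0.119, 0.993]] dict_keys(['image', 'depth', 'fovy', 'cx', 'cy', 'origin', 'orientation'])
wrist 65.70646984690485 258.48780272020355 188.6064984521736 [186.3 602.1 373.8] [[0.419, -0.86, -0.293], [0.908, 0.396, 0.137], [-0.002, -0.323, 0.946]] dict_keys(['image', 'depth', 'fovy', 'cx', 'cy', 'origin', 'orientation'])
{'time': 0.15, 'q': array([ 1.01998181e+00,  5.32155423e-02,  1.61398739e+00,  7.24970657e-06,
        1.47601559e+00, -1.19011746e-01]), 'dq': array([-3.83332592e-04, -8.09170797e-04, -5.09093090e-03,  2.13905909e-05,
        5.72185575e-04,  5.50773796e-04]), 'joint_efforts': array([ 9.28517111e-04, -3.94240201e+01, -3.70722735e+01, -6.88527439e-05,
        4.61484320e-03,  1.22859819e-05]), 'eef_pos': array([261.31887607, 567.2180062 , 238.33377591]), 'eef_rot': array([[-8.57100051e-04,  4.18508717e-01,  9.08212376e-01],
       [-1.38162425e-03,  9.08211347e-01, -4.18509547e-01],
       [-9.99998678e-01, -1.61351279e-03, -2.00206200e-04]]), 'wrist_force': array([0.32334444, 0.4706588 , 0.52783917]), 'wrist_torque': array([-0.02492047,  0.02338958,  0.01088722]), 'gripper_width': 85.28921530433239}
```

View pics/side0.png

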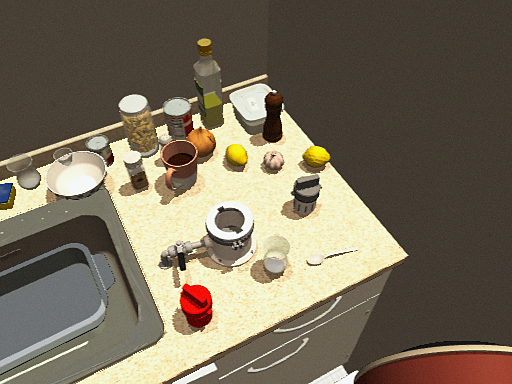

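View pics/top0.png

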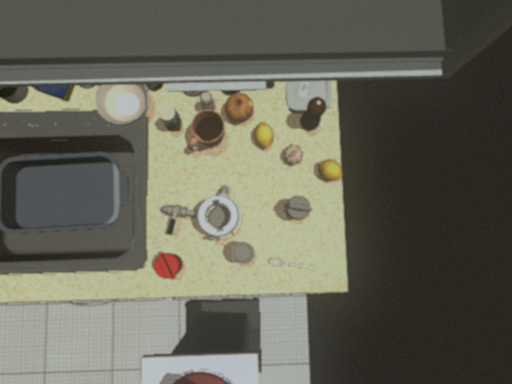

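View pics/wrist0.png

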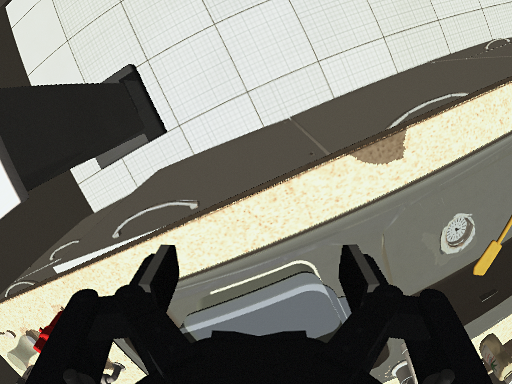

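The side view shows two cartridge-like things: a grey canister with a dark cap at (306,195), and a red one at (197,303), which the task says to leave alone. The filter is at (230,232), with its valve at (180,250). I'll check this in an enlarged crop.

Run:
```python
from h import *
crop('side0','c1',150,160,350,290,4)
crop('top0','c2',150,180,330,270,4)
```

```text
(no output)
```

View pics/c1.png

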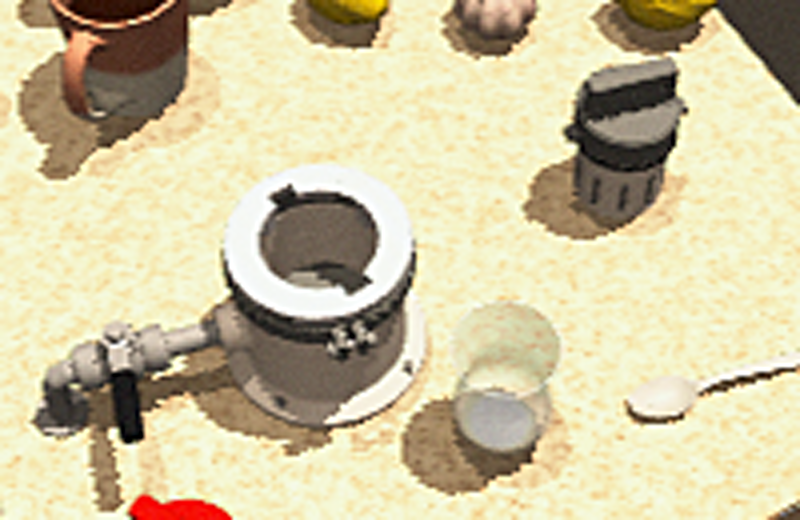

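View pics/c2.png

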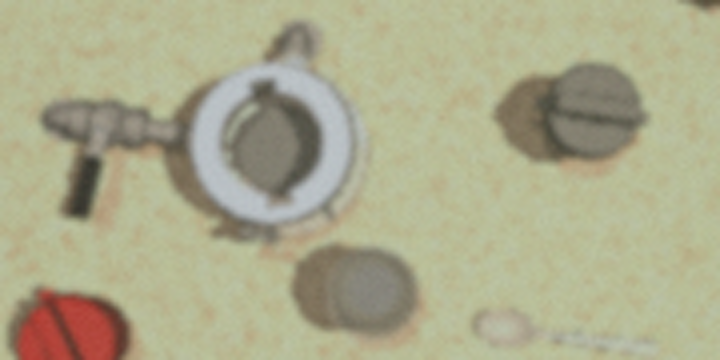

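The crop confirms it. The grey cartridge (crop 625,130) has two lugs and a grip bar, and it is the target. The ring's slots show at crop (287,195) and (355,280), and the valve lever at (127,405). Next I'll measure.

Run:
```python
from h import *
for n in('top0','side0'):
    d=load(n);P=cloud(d)
    # ring
    c=pt(d,*((215,215) if n[0]=='t' else (230,228)))
    if n[0]=='t': x0,y0,x1,y1=180,180,260,250
    else: x0,y0,x1,y1=190,190,275,270
    S=P[y0:y1,x0:x1].reshape(-1,3)
    m=(S[:,2]>97)&(S[:,2]<112); R=S[m]; print(n,'ring z',np.percentile(R[:,2],[5,50,95]),len(R))
    rr=R[:,:2].astype(np.float32)
    (cx,cy),rad=cv2.minEnclosingCircle(rr); print(' encl',cx,cy,rad)
    # lsq outer hull circle
    h=cv2.convexHull(rr)[:,0]; A=np.c_[2*h,np.ones(len(h))]; s=np.linalg.lstsq(A,(h**2).sum(1),rcond=None)[0]; print(' hull',s[:2],np.sqrt(s[2]+s[0]**2+s[1]**2))
    # cartridge
    if n[0]=='t': x0,y0,x1,y1=270,185,325,230
    else: x0,y0,x1,y1=280,165,330,225
    S=P[y0:y1,x0:x1].reshape(-1,3)
    B=S[S[:,2]>100]; print(' bar',len(B),B.mean(0),np.percentile(B[:,2],[5,50,95]))
    (c,sz,a)=cv2.minAreaRect(B[:,:2].astype(np.float32)); print('  rect',c,sz,a)
    C=S[(S[:,2]>74)&(S[:,2]<90)]; print(' cap',len(C),cv2.minEnclosingCircle(C[:,:2].astype(np.float32)))
```

```text
top0 ring z [100.46475152 103.78367696 106.95104294] 717
 encl 519.4271240234375 -68.52937316894531 55.98591613769531
 hull [523.1316046  -67.41013234] 51.61115428106958
 bar 122 [ 541.31867324 -279.19904079  108.65525453] [104.81386709 108.96131307 111.98599212]
  rect (541.66650390625, -279.58013916015625) (55.26972198486328, 14.110737800598145) 80.1864242553711
 cap 321 ((541.7962646484375, -280.2325134277344), 31.93337631225586)
side0 ring z [ 99.65035734 103.91351516 106.35884344] 929
 encl 518.3365478515625 -66.1485824584961 58.41529846191406
 hull [523.01072964 -64.83410283] 52.37738971648911
 bar 153 [ 539.92337093 -274.91914555  107.59190287] [100.96620129 108.2796969  111.28128943]
  rect (541.7689208984375, -276.6170959472656) (56.32780456542969, 17.144086837768555) 80.45069885253906
 cap 292 ((541.315185546875, -275.9241027832031), 32.67245864868164)
```

Call:
{"op": "carry_out", "data": {
  "rows": [
    {"travel": [0.0125,-0.038,0],"dr": [0,0,-3.4],"gripper": 1},
    {"travel": [0.025,-0.076,0],"dr": [0,0,-6.8],"gripper": 1},
    {"travel": [0.0375,-0.114,0],"dr": [0,0,-10.2],"gripper": 1},
    {"travel": [0.05,-0.152,0],"dr": [0,0,-13.6],"gripper": 1},
    {"travel": [0.0625,-0.19,0],"dr": [0,0,-17],"gripper": 1}
  ]
}}

```text
time: 0.57
eef_pos: [323.7, 375.5, 237.8]
eef_rot: [[-0.002, 0.667, 0.745], [-0.002, 0.745, -0.667], [-1.0, -0.002, -0.0]]
wrist_force: [1.1, -0.2, 0.3]
gripper_width: 85.0
```

Call:
{"op": "carry_out", "data": {
  "rows": [
    {"travel": [0.0125,-0.038,0],"dr": [0,0,-3.4],"gripper": 1},
    {"travel": [0.025,-0.076,0],"dr": [0,0,-6.8],"gripper": 1},
    {"travel": [0.0375,-0.114,0],"dr": [0,0,-10.2],"gripper": 1},
    {"travel": [0.05,-0.152,0],"dr": [0,0,-13.6],"gripper": 1},
    {"travel": [0.0625,-0.19,0],"dr": [0,0,-17],"gripper": 1}
  ]
}}

```text
time: 0.98
eef_pos: [386.1, 183.6, 237.6]
eef_rot: [[-0.002, 0.857, 0.515], [-0.001, 0.515, -0.857], [-1.0, -0.002, 0.0]]
wrist_force: [0.3, 0.5, -0.2]
gripper_width: 85.7
```

Call:
{"op": "carry_out", "data": {
  "rows": [
    {"travel": [0.0125,-0.038,0],"dr": [0,0,-3.4],"gripper": 1},
    {"travel": [0.025,-0.076,0],"dr": [0,0,-6.8],"gripper": 1},
    {"travel": [0.0375,-0.114,0],"dr": [0,0,-10.2],"gripper": 1},
    {"travel": [0.05,-0.152,0],"dr": [0,0,-13.6],"gripper": 1},
    {"travel": [0.0625,-0.19,0],"dr": [0,0,-17],"gripper": 1}
  ]
}}

```text
time: 1.4
eef_pos: [448.6, -8.4, 237.6]
eef_rot: [[-0.001, 0.971, 0.239], [-0.0, 0.239, -0.971], [-1.0, -0.001, 0.0]]
wrist_force: [0.8, 0.4, -0.3]
gripper_width: 85.3
```

Run:
```python
from h import *
d=grab('wrist','wrist1'); print(np.round(d['origin'],1),np.round(d['orientation'],3).tolist()); print(sensors.get_obs()['eef_pos'])
```

```text
[429.4  72.5 373.1] [[0.971, -0.226, -0.076], [0.238, 0.919, 0.315], [-0.002, -0.324, 0.946]]
[450.20004505 -14.2865121  237.61230501]
```

View pics/wrist1.png

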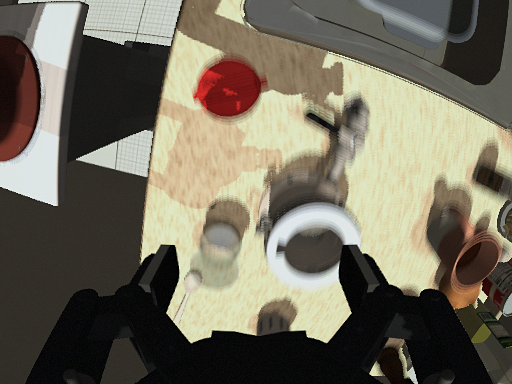

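The motion-blurred wrist view shows the ring at (313,245). I'll carry on to the cartridge.

Call:
{"op": "carry_out", "data": {
  "rows": [
    {"travel": [0.013,-0.038,0],"dr": [0,0,-4],"gripper": 1},
    {"travel": [0.026,-0.076,0],"dr": [0,0,-8],"gripper": 1},
    {"travel": [0.039,-0.114,0],"dr": [0,0,-12],"gripper": 1},
    {"travel": [0.052,-0.152,0],"dr": [0,0,-16],"gripper": 1},
    {"travel": [0.063,-0.185,0],"dr": [0,0,-20],"gripper": 1}
  ]
}}

```text
time: 1.87
eef_pos: [513.4, -201.7, 237.2]
eef_rot: [[-0.003, 0.993, -0.12], [-0.005, -0.12, -0.993], [-1.0, -0.002, 0.006]]
wrist_force: [-0.3, 0.5, -0.2]
gripper_width: 85.5
```

Call:
{"op": "carry_out", "data": {
  "rows": [
    {"travel": [0.012,-0.032,-0.01],"dr": [0,0,-2],"gripper": 0.8},
    {"travel": [0.018,-0.054,-0.02],"dr": [0,0,-3.6],"gripper": 0.7},
    {"travel": [0.022,-0.065,-0.02],"dr": [0,0,-3.6],"gripper": 0.7},
    {"travel": [0.022,-0.065,-0.02],"dr": [0,0,-3.6],"gripper": 0.7}
  ]
}}

```text
time: 2.2
eef_pos: [535.1, -268.1, 215.9]
eef_rot: [[-0.005, 0.983, -0.184], [-0.004, -0.184, -0.983], [-1.0, -0.004, 0.005]]
wrist_force: [-0.4, 0.6, 0.4]
gripper_width: 59.7
```

Run:
```python
from h import *
d=grab('wrist','wrist2'); print(np.round(d['origin'],1),np.round(d['orientation'],3).tolist()); o=sensors.get_obs(); print(o['eef_pos'],o['eef_rot'].round(3).tolist(),o['dq'].round(3))
```

```text
[ 551.7 -185.8  351. ] [[0.983, 0.173, 0.065], [-0.185, 0.929, 0.322], [-0.005, -0.328, 0.945]]
[ 535.21551443 -266.80350849  216.76245181] [[-0.004, 0.983, -0.183], [-0.004, -0.183, -0.983], [-1.0, -0.003, 0.005]] [ 0.029 -0.038  0.013  0.005  0.005  0.005]
```

View pics/wrist2.png

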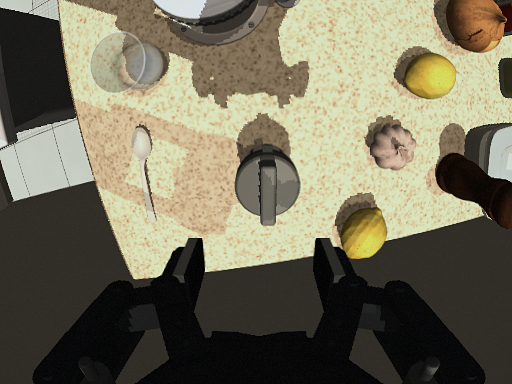

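The wrist view shows the cartridge's cap at (267,183) and its bar from (268,150) to (268,222). I'll measure both relative to the tool.

```bash
cat >> h.py <<'E'
def wcloud(d):
    f=foc(d);H,W=d['depth'].shape;u,v=np.meshgrid(np.arange(W),np.arange(H))
    x=u-d['cx'];y=v-d['cy'];r=np.hypot(x,y)+1e-9;t=np.tan(r/f)/r
    c=np.stack([x*t,-y*t,-np.ones_like(t)],-1)*d['depth'][...,None]
    P=c@np.array(d['orientation']).T+np.array(d['origin']); P[d['depth']==0]=np.nan; return P
E
python3 - <<'E'
from h import *
d=load('wrist2');P=wcloud(d)
S=P[140:235,225:310].reshape(-1,3)
B=S[(S[:,2]>103)&(S[:,2]<115)]; print(len(B),np.median(B,0)); 
(c,sz,a)=cv2.minAreaRect(B[:,:2].astype(np.float32)); print(c,sz,a)
b=B[:,:2]-B[:,:2].mean(0); w,V=np.linalg.eigh(b.T@b); print('bar dir',np.degrees(np.arctan2(V[1,1],V[0,1]))%180)
C=S[(S[:,2]>70)&(S[:,2]<87)]; print(len(C),np.median(C[:,2]),cv2.minEnclosingCircle(C[:,:2].astype(np.float32)))
crop('wrist2','c3',215,125,320,245,5)
for n in('top0','side0'):
    d=load(n);P=cloud(d); x0,y0,x1,y1=(270,185,325,230) if n[0]=='t' else (280,165,330,225)
    S=P[y0:y1,x0:x1].reshape(-1,3);B=S[S[:,2]>102];b=B[:,:2]-B[:,:2].mean(0); w,V=np.linalg.eigh(b.T@b); print(n,np.degrees(np.arctan2(V[1,1],V[0,1]))%180)
E
```

```text
983 [ 541.88153617 -274.62930268  109.60619278]
(541.9569091796875, -276.98468017578125) (55.53168487548828, 14.119071960449219) 79.46763610839844
bar dir 79.40269317630542
2431 83.03463308140186 ((542.3786010742188, -274.1990051269531), 34.4378776550293)
top0 80.01248810810142
side0 79.80030994521007
```

View pics/c3.png

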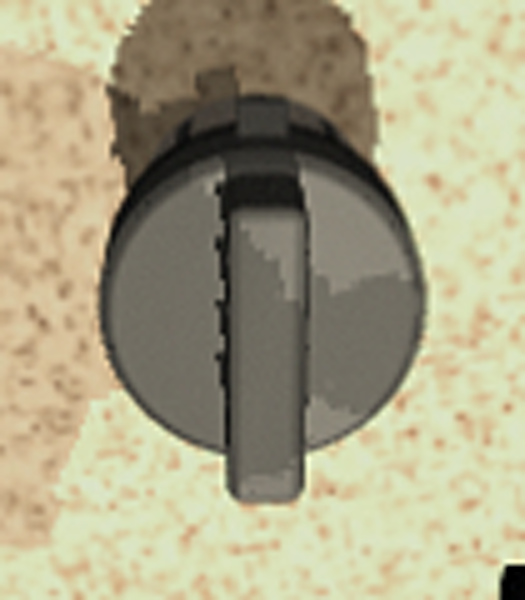

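Call:
{"op": "carry_out", "data": {
  "rows": [
    {"travel": [0.0065,-0.01,-0.02],"dr": [0,0,0],"gripper": 0.4},
    {"travel": [0.0065,-0.01,-0.045],"dr": [0,0,0],"gripper": 0.4},
    {"travel": [0.0065,-0.01,-0.07],"dr": [0,0,0],"gripper": 0.4},
    {"travel": [0.0065,-0.01,-0.09],"dr": [0,0,0],"gripper": 0.4},
    {"travel": [0.0065,-0.01,-0.09],"dr": [0,0,0],"gripper": 0.4}
  ]
}}

```text
time: 2.67
eef_pos: [539.2, -273.2, 122.3]
eef_rot: [[-0.011, 0.983, -0.181], [0.001, -0.181, -0.984], [-1.0, -0.011, 0.001]]
wrist_force: [-0.6, 0.2, -1.1]
gripper_width: 34.2
```

Run:
```python
from h import *
d=grab('side','side1'); crop('side1','c4',260,140,360,225,7)
d=grab('wrist','wrist3');o=sensors.get_obs(); print(o['eef_pos'],o['eef_rot'].round(3).tolist(),o['gripper_width'])
```

```text
[ 541.62136469 -275.29072401  127.15216496] [[-0.005, 0.983, -0.181], [-0.003, -0.181, -0.983], [-1.0, -0.004, 0.004]] 33.996595277207476
```

View pics/c4.png

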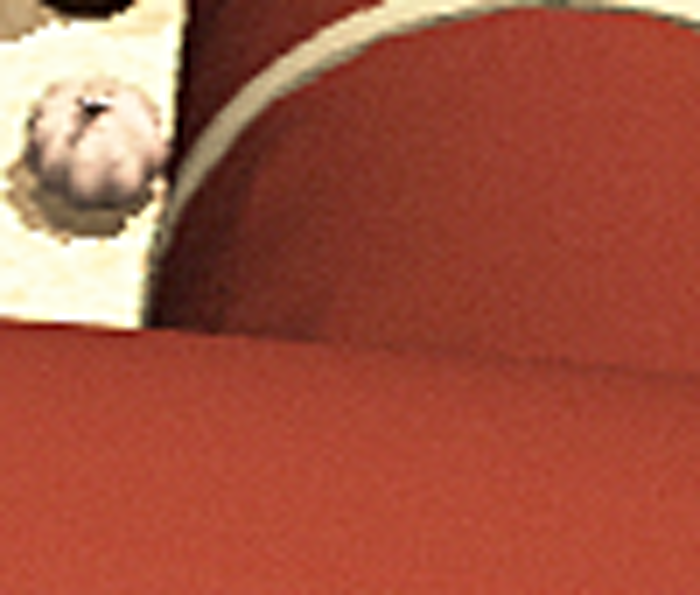

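View pics/wrist3.png

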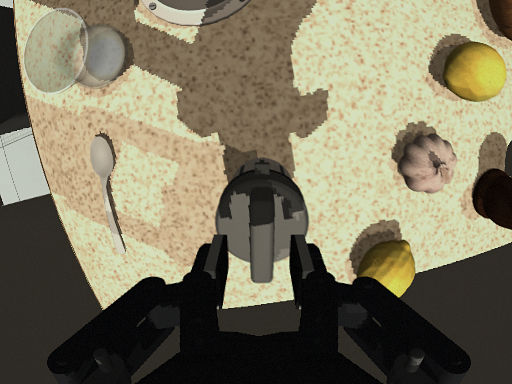

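The side view is blocked by the arm. In the wrist view the bar (262,232) sits between the open fingers (inner edges at 227 and 290). I'll descend slowly, watching the force.

Call:
{"op": "carry_out", "data": {
  "rows": [
    {"travel": [0,-0.0015,-0.012],"dr": [0,0,0],"gripper": 0.35},
    {"travel": [0,-0.0015,-0.022],"dr": [0,0,0],"gripper": 0.35},
    {"travel": [0,-0.0015,-0.03],"dr": [0,0,0],"gripper": 0.35},
    {"travel": [0,-0.0015,-0.033],"dr": [0,0,0],"gripper": 0.35},
    {"travel": [0,-0.0015,-0.033],"dr": [0,0,0],"gripper": 0.35}
  ]
}}

```text
time: 3.18
eef_pos: [540.9, -276.3, 92.8]
eef_rot: [[-0.007, 0.983, -0.181], [-0.002, -0.181, -0.983], [-1.0, -0.006, 0.003]]
wrist_force: [-0.7, 0.2, 0.1]
gripper_width: 29.9
```

Run:
```python
from h import *
d=grab('wrist','wrist4');o=sensors.get_obs(); print(o['eef_pos'],o['eef_rot'].round(3).tolist(),o['gripper_width'],o['wrist_force'])
```

```text
[ 541.31330789 -276.62780436   93.54977851] [[-0.006, 0.983, -0.181], [-0.003, -0.181, -0.983], [-1.0, -0.005, 0.004]] 29.877567222048736 [-0.07358634  1.10760061  0.03987365]
```

View pics/wrist4.png

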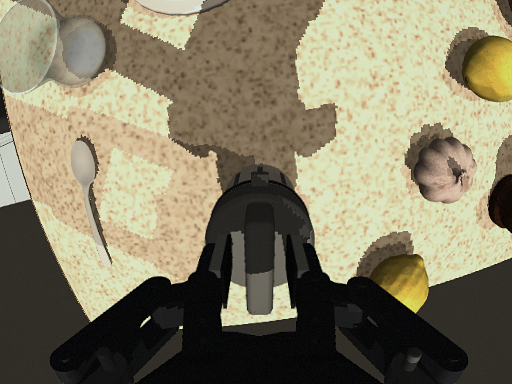

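The fingers straddle the bar, with its middle at about (260,255). I'll close the gripper.

Call:
{"op": "carry_out", "data": {
  "rows": [
    {"travel": [0,0,0],"dr": [0,0,0],"gripper": 0.1},
    {"travel": [0,0,0],"dr": [0,0,0],"gripper": 0.0},
    {"travel": [0,0,0],"dr": [0,0,0],"gripper": 0.0},
    {"travel": [0,0,0],"dr": [0,0,0],"gripper": 0.0},
    {"travel": [0,0,0],"dr": [0,0,0],"gripper": 0.0}
  ]
}}

```text
time: 3.65
eef_pos: [541.6, -276.9, 94.0]
eef_rot: [[-0.005, 0.983, -0.181], [-0.003, -0.181, -0.983], [-1.0, -0.004, 0.004]]
wrist_force: [-0.1, 0.1, 1.8]
gripper_width: 12.7
```

Call:
{"op": "carry_out", "data": {
  "rows": [
    {"travel": [0,0,0.01],"dr": [0,0,0],"gripper": 0},
    {"travel": [0,0,0.04],"dr": [0,0,0],"gripper": 0},
    {"travel": [0,0,0.08],"dr": [0,0,0],"gripper": 0},
    {"travel": [0,0,0.115],"dr": [0,0,0],"gripper": 0},
    {"travel": [0,0,0.13],"dr": [0,0,0],"gripper": 0}
  ]
}}

```text
time: 4.07
eef_pos: [543.3, -277.9, 230.7]
eef_rot: [[0.002, 0.983, -0.181], [-0.008, -0.181, -0.983], [-1.0, 0.003, 0.007]]
wrist_force: [0.8, -0.1, -1.6]
gripper_width: 12.9
```

Run:
```python
from h import *
d=grab('wrist','wrist5');o=sensors.get_obs(); print(o['eef_pos'],o['eef_rot'].round(3).tolist(),o['gripper_width'],o['wrist_force'],o['q'])
```

```text
[ 544.11789529 -278.50070167  232.72789531] [[0.005, 0.983, -0.181], [-0.01, -0.181, -0.983], [-1.0, 0.006, 0.008]] 12.62712544671292 [ 1.05924582 -0.46959601 -0.43547698] [-0.59243273  0.01906923  1.65842945 -0.00524683  1.45477131 -0.40960741]
```

View pics/wrist5.png

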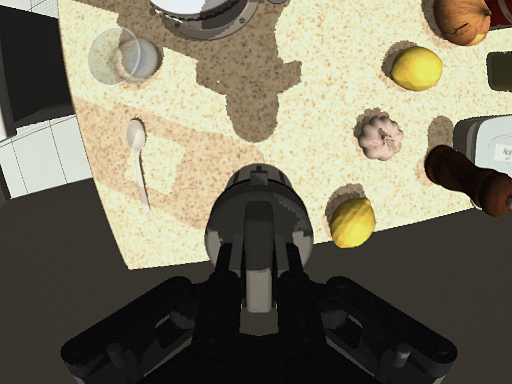

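The cartridge is held, with its cap at (258,225). Next I'll measure the ring slots from the first top and side pictures.

Run:
```python
from h import *
for n,box in(('top0',(185,185,255,245)),('side0',(200,195,262,250))):
    d=load(n);g=cv2.cvtColor(d['image'],cv2.COLOR_BGR2GRAY)
    # ring centre from bright-face pixels cast on z=104
    x0,y0,x1,y1=box
    pts=[]
    for v in range(y0,y1):
        for u in range(x0,x1):
            p=onz(d,u,v,104.); pts.append((u,v,p[0],p[1],g[v,u]))
    T=np.array(pts); print(n,np.percentile(T[:,4],[10,50,90,98]))
    thr=140 if n[0]=='t' else 225
    M=np.zeros_like(g); M[y0:y1,x0:x1]=(g[y0:y1,x0:x1]>thr)*255
    # ring colour: bluish white => low saturation
    hsv=cv2.cvtColor(d['image'],cv2.COLOR_BGR2HSV); M[(hsv[...,1]>50)]=0
    nlab,lab,st,ce=cv2.connectedComponentsWithStats(M); k=1+st[1:,4].argmax(); L=(lab==k).astype(np.uint8)
    print(st[k])
    cs,_=cv2.findContours(L,cv2.RETR_CCOMP,cv2.CHAIN_APPROX_NONE)
    cs=sorted(cs,key=len,reverse=True)[:2]
    for c in cs:
        w=np.array([onz(d,u,v,104.)[:2] for u,v in c[:,0].astype(float)])
        A=np.c_[2*w,np.ones(len(w))]
        s=np.linalg.lstsq(A,(w**2).sum(1),rcond=None)[0]; r=np.sqrt(s[2]+s[0]**2+s[1]**2)
        print(' circ',len(w),s[:2].round(1),r.round(1))
        if r<45:
            ang=np.degrees(np.arctan2(w[:,1]+66.5 if 0 else w[:,1]-s[1],w[:,0]-s[0])); R=np.hypot(w[:,0]-s[0],w[:,1]-s[1])
            o=np.argsort(ang)
            for a in range(-180,180,6):
                m=(ang>=a)&(ang<a+6); print(a+3,R[m].round(0).astype(int).max() if m.any() else '-',end='; ')
            print()
    cv2.imwrite(f'pics/m_{n}.png',cv2.resize(L[y0:y1,x0:x1]*255,None,fx=6,fy=6))
```

```text
top0 [118. 179. 187. 192.]
[ 197  185   58   54 1571]
 circ 293 [536.  -83.8] 68.6
 circ 82 [525.6 -69.5] 33.5
-177 39; -171 40; -165 38; -159 36; -153 34; -147 33; -141 32; -135 -; -129 33; -123 33; -117 33; -111 32; -105 31; -99 32; -93 32; -87 32; -81 33; -75 31; -69 32; -63 31; -57 30; -51 32; -45 32; -39 32; -33 33; -27 31; -21 33; -15 32; -9 33; -3 38; 3 41; 9 42; 15 43; 21 41; 27 40; 33 34; 39 34; 45 24; 51 25; 57 27; 63 27; 69 26; 75 28; 81 30; 87 35; 93 35; 99 35; 105 33; 111 35; 117 33; 123 32; 129 32; 135 32; 141 32; 147 33; 153 32; 159 33; 165 35; 171 39; 177 42; 
side0 [ 71. 234. 248. 255.]
[ 200  195   62   44 1235]
 circ 395 [537.8 -72.9] 62.9
 circ 93 [524.3 -66.1] 36.5
-177 42; -171 43; -165 43; -159 43; -153 35; -147 34; -141 35; -135 34; -129 33; -123 35; -117 34; -111 35; -105 35; -99 34; -93 35; -87 34; -81 35; -75 36; -69 34; -63 35; -57 36; -51 34; -45 35; -39 34; -33 36; -27 36; -21 34; -15 34; -9 36; -3 44; 3 43; 9 42; 15 44; 21 41; 27 34; 33 34; 39 35; 45 35; 51 34; 57 36; 63 36; 69 36; 75 36; 81 35; 87 34; 93 35; 99 35; 105 34; 111 35; 117 35; 123 35; 129 34; 135 36; 141 34; 147 34; 153 36; 159 34; 165 35; 171 38; 177 43;
```

Call:
{"op": "carry_out", "data": {
  "rows": [
    {"travel": [-0.011,0.021,0],"dr": [0,0,-7],"gripper": 0},
    {"travel": [-0.022,0.042,0],"dr": [0,0,-14],"gripper": 0},
    {"travel": [-0.033,0.063,0],"dr": [0,0,-21],"gripper": 0},
    {"travel": [-0.044,0.084,0],"dr": [0,0,-28],"gripper": 0},
    {"travel": [-0.055,0.105,0],"dr": [0,0,-35],"gripper": 0}
  ]
}}

```text
time: 4.53
eef_pos: [487.7, -172.1, 231.1]
eef_rot: [[-0.004, 0.697, -0.717], [-0.009, -0.717, -0.697], [-1.0, 0.004, 0.009]]
wrist_force: [0.6, 0.2, -2.2]
gripper_width: 12.8
```

Call:
{"op": "carry_out", "data": {
  "rows": [
    {"travel": [-0.011,0.021,0],"dr": [0,0,-7],"gripper": 0},
    {"travel": [-0.022,0.042,0],"dr": [0,0,-14],"gripper": 0},
    {"travel": [-0.033,0.063,0],"dr": [0,0,-21],"gripper": 0},
    {"travel": [-0.044,0.084,0],"dr": [0,0,-28],"gripper": 0},
    {"travel": [-0.055,0.105,0],"dr": [0,0,-35],"gripper": 0}
  ]
}}

```text
time: 4.95
eef_pos: [431.2, -65.9, 229.5]
eef_rot: [[-0.011, 0.154, -0.988], [-0.004, -0.988, -0.154], [-1.0, 0.002, 0.012]]
wrist_force: [-0.4, 0.2, -2.4]
gripper_width: 13.1
```

Call:
{"op": "carry_out", "data": {
  "rows": [
    {"travel": [0,0,0],"dr": [0,0,0],"gripper": 0},
    {"travel": [0,0,0],"dr": [0,0,0],"gripper": 0}
  ]
}}

```text
time: 5.12
eef_pos: [430.1, -65.0, 228.1]
eef_rot: [[-0.013, 0.157, -0.988], [-0.004, -0.988, -0.157], [-1.0, 0.002, 0.013]]
wrist_force: [0.9, 0.4, -3.2]
gripper_width: 12.9
```

Run:
```python
from h import *
d=grab('wrist','wrist6');o=sensors.get_obs(); print(o['time'],o['eef_pos'],o['eef_rot'].round(3).tolist(),o['gripper_width'],o['wrist_force'],o['q'])
```

```text
5.1667 [430.63456528 -65.68966877 228.43512416] [[-0.012, 0.156, -0.988], [-0.004, -0.988, -0.156], [-1.0, 0.002, 0.013]] 12.63260661670579 [-0.78150002 -0.43230081 -2.42200554] [-0.31762067 -0.41368354  2.03854652 -0.00779279  1.5271208   1.09709903]
```

View pics/wrist6.png

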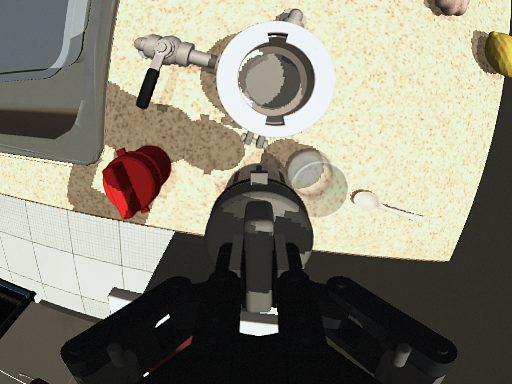

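The wrist view shows the whole ring at (276,78), with slots at about (279,36) and (275,120). The lug on the held cartridge shows at (260,178).

Run:
```python
from h import *
d=load('wrist6');im=d['image'];g=cv2.cvtColor(im,cv2.COLOR_BGR2GRAY);hsv=cv2.cvtColor(im,cv2.COLOR_BGR2HSV)
M=((g>200)&(hsv[...,1]<25)).astype(np.uint8); M[:15]=0;M[142:]=0;M[:,:205]=0;M[:,345:]=0
n,lab,st,ce=cv2.connectedComponentsWithStats(M);k=1+st[1:,4].argmax();L=(lab==k).astype(np.uint8);print(st[k])
cs,_=cv2.findContours(L,cv2.RETR_CCOMP,cv2.CHAIN_APPROX_NONE);cs=sorted(cs,key=len,reverse=True)[:2]
def fit(w):
    for i in range(15):
        if i==0:m=np.ones(len(w),bool)
        A=np.c_[2*w[m],np.ones(m.sum())];s=np.linalg.lstsq(A,(w[m]**2).sum(1),rcond=None)[0];r=np.sqrt(s[2]+s[0]**2+s[1]**2)
        e=abs(np.hypot(*(w-s[:2]).T)-r);m=e<max(1.0,np.median(e)*2)
    return s[:2],r,m.sum(),len(w)
W=[np.array([onz(d,u,v,104.,True)[:2] for u,v in c[:,0].astype(float)]) for c in cs]
for w in W: print(fit(w))
c0=fit(W[0])[0]; c1=fit(W[1])[0]
for c in(c0,c1):
    w=W[1]-c;R=np.hypot(*w.T);a=np.degrees(np.arctan2(w[:,1],w[:,0]))
    m=R>37; 
    for lo in (0,180):
        aa=(a-lo+180)%360-180; s=m&(abs(aa)<45); print(lo,s.sum(),aa[s].min().round(1),aa[s].max().round(1),((aa[s].min()+aa[s].max())/2).round(1))
    f=(w[m&(abs(a)<45)].mean(0)-w[m&(abs(a)>135)].mean(0));print('line',np.degrees(np.arctan2(f[1],f[0])))
P=wcloud(d)
S=P[15:142,205:345].reshape(-1,3);r=S[(S[:,2]>98)&(S[:,2]<110)];print('z',np.median(r[:,2]),cv2.minEnclosingCircle(r[:,:2].astype(np.float32)))
crop('wrist6','c5',205,0,345,150,5)
# filter axes: stem & bolt & outlet
for nm,u,v,z in(('bolt',258,138,None),('outlet',292,17,None),('stem',160,50,None)): print(nm,P[v,u])
o=sensors.get_obs();X=o['eef_rot'][:,0];Y=o['eef_rot'][:,1]
print('tooly',np.degrees(np.arctan2(Y[1],Y[0])), 'tilt fix rotvec deg',np.degrees(np.cross(X,[0,0,-1])))
```

```text
[ 217   19  120  119 6088]
(array([524.39773505, -65.93666978]), np.float64(51.00262080737626), np.int64(327), 337)
(array([524.4928507 , -66.15225703]), np.float64(33.599338181586745), np.int64(189), 331)
0 45 -5.6 21.8 8.1
180 30 -6.0 20.9 7.5
line 8.82339523680685
0 45 -5.3 22.1 8.4
180 30 -6.3 20.6 7.2
line 8.82339523680685
z 104.89637457382901 ((524.2639770507812, -65.43299102783203), 51.926788330078125)
bolt [468.41570745 -58.94840293  93.38131329]
outlet [595.03174781 -74.44455907  48.62568109]
stem [540.38356574  50.4480419   70.45085611]
tooly -81.03485523323131 tilt fix rotvec deg [ 0.23784763 -0.70479711  0.        ]
```

View pics/c5.png

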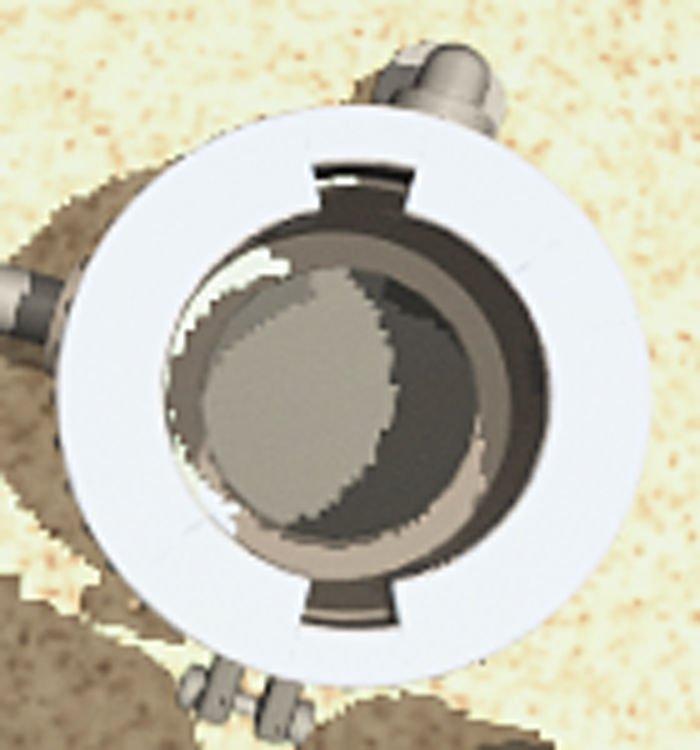

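Run:
```python
from h import *
for t in('wrist6','wrist5'):
    d=load(t);P=wcloud(d);X=P.reshape(-1,3)
    S=P[175:270,195:325].reshape(-1,3)
    h,e=np.histogram(S[:,2][(S[:,2]>150)],bins=np.arange(150,280,4));print([(int(a),int(b)) for a,b in zip(e,h) if b>20])
    ts=np.median(S[(S[:,2]>212)&(S[:,2]<224),2]) ;print('cap z',ts)
    C=S[abs(S[:,2]-ts)<3][:,:2]
    hull=cv2.convexHull(C.astype(np.float32))[:,0]
    print(cv2.minEnclosingCircle(hull))
    for i in range(1):
        A=np.c_[2*hull,np.ones(len(hull))];s=np.linalg.lstsq(A,(hull**2).sum(1),rcond=None)[0];print('fit',s[:2],np.sqrt(s[2]+(s[:2]**2).sum()))
    T=P[195:300,235:290].reshape(-1,3);T=T[(T[:,2]>ts+22)&(T[:,2]<ts+32)];b=T[:,:2]-T[:,:2].mean(0);w,V=np.linalg.eigh(b.T@b);print('bar',len(T),T.mean(0),np.degrees(np.arctan2(V[1,1],V[0,1]))%180,cv2.minAreaRect(T[:,:2].astype(np.float32)))
crop('wrist6','c6',190,150,330,310,5)
```

```text
[(150, 22), (154, 26), (158, 39), (162, 51), (166, 57), (170, 54), (190, 114), (194, 188), (198, 146), (202, 356), (206, 199), (210, 278), (214, 3306), (218, 333), (222, 108), (226, 203), (230, 259), (234, 302), (238, 425), (242, 1582), (246, 281), (250, 221), (254, 152)]
cap z 217.02047359651803
((430.2073974609375, -65.06385803222656), 31.775894165039062)
fit [430.25372156 -65.17604084] 31.514976155463767
bar 2621 [438.62073562 -64.14499589 243.64602572] 8.72929729727852 ((435.24578857421875, -66.92635345458984), (48.36223220825195, 25.19047737121582), 17.591533660888672)
[(154, 22), (158, 31), (162, 41), (166, 51), (170, 62), (174, 50), (190, 21), (194, 205), (198, 117), (202, 290), (206, 224), (210, 215), (214, 507), (218, 3286), (222, 78), (226, 136), (230, 229), (234, 262), (238, 322), (242, 757), (246, 1233), (250, 286), (254, 181), (258, 113)]
cap z 219.62307203857063
((543.8262329101562, -278.3895263671875), 31.79283332824707)
fit [ 543.89558216 -278.39560067] 31.51454698137767
bar 2619 [ 545.50670901 -270.34686584  246.30448287] 79.36645788907992 ((547.0469970703125, -274.11090087890625), (47.69704055786133, 25.27799415588379), 88.43704223632812)
```

View pics/c6.png

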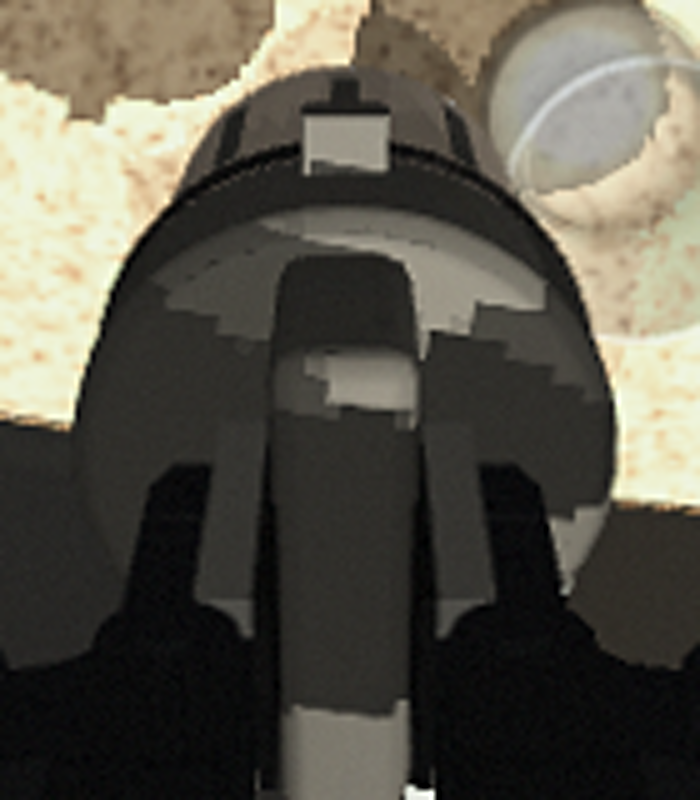

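The held cap fits a circle at (430.3,-65.2) with r 31.5, against a ring centre of (524.4,-66.0) with slots at about 8°. I'll move over the ring, level the tool and trim the yaw.

Call:
{"op": "carry_out", "data": {
  "rows": [
    {"travel": [0.03,0,0],"dr": [0.2,-0.4,-0.5],"gripper": 0},
    {"travel": [0.06,-0.0005,0],"dr": [0.24,-0.7,-1],"gripper": 0},
    {"travel": [0.085,-0.0008,0],"dr": [0.24,-0.7,-1],"gripper": 0},
    {"travel": [0.094,-0.0008,0],"dr": [0.24,-0.7,-1],"gripper": 0},
    {"travel": [0.094,-0.0008,0],"dr": [0.24,-0.7,-1],"gripper": 0}
  ]
}}

```text
time: 5.58
eef_pos: [526.0, -67.4, 227.6]
eef_rot: [[-0.002, 0.139, -0.99], [0.0, -0.99, -0.139], [-1.0, -0.001, 0.002]]
wrist_force: [-0.2, 0.2, -2.5]
gripper_width: 12.9
```

```bash
cat > st.py <<'E'
from h import *
o=sensors.get_obs();X=o['eef_rot'][:,0];Y=o['eef_rot'][:,1]
print('t',o['time'],'p',o['eef_pos'].round(2),'bar',round(np.degrees(np.arctan2(Y[1],Y[0]))+90,2),'fix',np.degrees(np.cross(X,[0,0,-1])).round(2)[:2],'F',o['wrist_force'].round(1),'T',o['wrist_torque'].round(2),'w',round(o['gripper_width'],1),'dq',abs(o['dq']).max().round(3),'q6',o['q'][5].round(2))
E
python3 st.py
```

```text
t 5.5833 p [525.98 -67.37 227.58] bar 7.98 fix [-0.02 -0.09] F [-0.2  0.2 -2.5] T [0.03 0.07 0.04] w 12.9 dq 0.051 q6 1.16
```

Call:
{"op": "carry_out", "data": {
  "rows": [
    {"travel": [-0.0012,0.0008,0],"dr": [0,-0.1,0],"gripper": 0},
    {"travel": [-0.0012,0.0008,-0.015],"dr": [0,-0.1,0],"gripper": 0},
    {"travel": [-0.0012,0.0008,-0.035],"dr": [0,-0.1,0],"gripper": 0},
    {"travel": [-0.0012,0.0008,-0.05],"dr": [0,-0.1,0],"gripper": 0},
    {"travel": [-0.0012,0.0008,-0.055],"dr": [0,-0.1,0],"gripper": 0}
  ]
}}

```text
time: 6.0
eef_pos: [522.1, -66.4, 169.3]
eef_rot: [[-0.005, 0.139, -0.99], [0.002, -0.99, -0.139], [-1.0, -0.002, 0.005]]
wrist_force: [0.5, -0.2, -3.1]
gripper_width: 12.8
```

```bash
python3 st.py
```

```text
t 6.0 p [522.08 -66.4  169.32] bar 7.97 fix [-0.09 -0.31] F [ 0.5 -0.2 -3.1] T [-0.01  0.08 -0.04] w 12.8 dq 0.086 q6 1.16
```

Call:
{"op": "carry_out", "data": {
  "rows": [
    {"travel": [0.0024,-0.0001,0],"dr": [-0.1,-0.3,0],"gripper": 0},
    {"travel": [0.0024,-0.0001,0],"dr": [-0.1,-0.3,0],"gripper": 0},
    {"travel": [0.0024,-0.0001,0],"dr": [-0.1,-0.3,0],"gripper": 0},
    {"travel": [0.0024,-0.0001,0],"dr": [-0.1,-0.3,0],"gripper": 0}
  ]
}}

```text
time: 6.33
eef_pos: [525.1, -66.8, 170.8]
eef_rot: [[0.002, 0.139, -0.99], [-0.001, -0.99, -0.139], [-1.0, 0.001, -0.002]]
wrist_force: [0.4, -0.7, -1.8]
gripper_width: 12.3
```

```bash
python3 st.py
python3 - <<'E'
from h import *
grab('wrist','wrist7')
E
```

```text
t 6.3333 p [525.13 -66.77 170.83] bar 7.97 fix [0.05 0.12] F [ 0.4 -0.7 -1.8] T [-0.01  0.01 -0.06] w 12.3 dq 0.003 q6 1.16
```

View pics/wrist7.png

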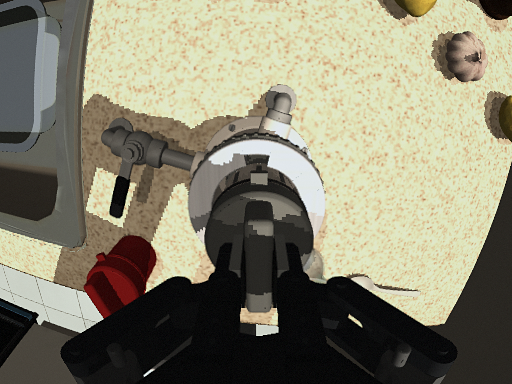

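The cartridge's foot is in the bore (ring centred near (258,195), near lug at (260,180)). I'll make a quick check of cap against ring.

```bash
cat > al.py <<'E'
import sys
from h import *
t=sys.argv[1];zr=104.
d=load(t);P=wcloud(d)
S=P[90:330,170:350].reshape(-1,3)
def fit(w,n=12):
    m=np.ones(len(w),bool)
    for i in range(n):
        A=np.c_[2*w[m],np.ones(m.sum())];s=np.linalg.lstsq(A,(w[m]**2).sum(1),rcond=None)[0];r=np.sqrt(s[2]+(s[:2]**2).sum());e=abs(np.hypot(*(w-s[:2]).T)-r);m=e<max(.7,np.median(e)*2)
    return s[:2].round(2),round(r,2),int(m.sum()),len(w)
zc=float(sys.argv[2])
R=S[abs(S[:,2]-105)<2.5][:,:2]; print('ring outer',fit(cv2.convexHull(R.astype(np.float32))[:,0]))
C=S[abs(S[:,2]-zc)<2.5][:,:2]; C=C[np.hypot(*(C-[525,-66]).T)<36]; print('cap',fit(cv2.convexHull(C.astype(np.float32))[:,0]))
E
python3 al.py wrist7 159.5
```

```text
ring outer (array([524.02, -65.42]), np.float64(51.58), 50, 50)
cap (array([525.43, -67.02]), np.float64(31.51), 44, 44)
```

Call:
{"op": "carry_out", "data": {
  "rows": [
    {"travel": [-0.0009,0.001,-0.004],"dr": [0,0.1,0],"gripper": 0},
    {"travel": [-0.0009,0.001,-0.01],"dr": [0,0.1,0],"gripper": 0},
    {"travel": [-0.0009,0.001,-0.016],"dr": [0,0.1,0],"gripper": 0},
    {"travel": [-0.0009,0.001,-0.021],"dr": [0,0.1,0],"gripper": 0},
    {"travel": [-0.0009,0.001,-0.023],"dr": [0,0.1,0],"gripper": 0}
  ]
}}

```text
time: 6.8
eef_pos: [523.4, -65.5, 146.1]
eef_rot: [[-0.002, 0.139, -0.99], [-0.0, -0.99, -0.139], [-1.0, -0.0, 0.002]]
wrist_force: [-1.2, 0.9, -2.5]
gripper_width: 13.0
```

```bash
python3 st.py
```

```text
t 6.8 p [523.4  -65.5  146.06] bar 7.97 fix [ 0.01 -0.12] F [-1.2  0.9 -2.5] T [0.04 0.01 0.03] w 13.0 dq 0.035 q6 1.17
```

Call:
{"op": "carry_out", "data": {
  "rows": [
    {"travel": [0.0008,-0.0002,-0.002],"dr": [0,-0.1,0],"gripper": 0},
    {"travel": [0.0008,-0.0002,-0.004],"dr": [0,-0.1,0],"gripper": 0},
    {"travel": [0.0008,-0.0002,-0.006],"dr": [0,-0.1,0],"gripper": 0},
    {"travel": [0.0008,-0.0002,-0.006],"dr": [0,-0.1,0],"gripper": 0}
  ]
}}

```text
time: 7.13
eef_pos: [524.0, -65.6, 139.5]
eef_rot: [[-0.001, 0.139, -0.99], [0.0, -0.99, -0.139], [-1.0, -0.0, 0.001]]
wrist_force: [0.4, -0.6, -3.0]
gripper_width: 12.7
```

```bash
python3 st.py
```

```text
t 7.1333 p [523.98 -65.62 139.54] bar 7.98 fix [-0.01 -0.06] F [ 0.4 -0.6 -3. ] T [-0.03 -0.01 -0.03] w 12.7 dq 0.006 q6 1.17
```

Call:
{"op": "carry_out", "data": {
  "rows": [
    {"travel": [0.0003,0,-0.002],"dr": [0,0,0],"gripper": 0},
    {"travel": [0.0003,0,-0.004],"dr": [0,0,0],"gripper": 0},
    {"travel": [0.0003,0,-0.0055],"dr": [0,0,0],"gripper": 0},
    {"travel": [0.0003,0,-0.0055],"dr": [0,0,0],"gripper": 0}
  ]
}}

```text
time: 7.47
eef_pos: [524.1, -65.6, 133.6]
eef_rot: [[-0.002, 0.139, -0.99], [0.0, -0.99, -0.139], [-1.0, -0.0, 0.002]]
wrist_force: [0.5, -0.1, -2.7]
gripper_width: 12.5
```

```bash
python3 st.py
```

```text
t 7.4667 p [524.06 -65.59 133.62] bar 7.98 fix [-0.01 -0.1 ] F [ 0.5 -0.1 -2.7] T [-0.04  0.02  0.01] w 12.5 dq 0.005 q6 1.17
```

The force is still free at origin ≈ 39.6 mm, below the 42 mm lip-rest height, so the lugs are in the slots. Next I'll press against the spring.

Call:
{"op": "carry_out", "data": {
  "rows": [
    {"travel": [0.0002,0,-0.0015],"dr": [0,0,0],"gripper": 0},
    {"travel": [0.0002,0,-0.003],"dr": [0,0,0],"gripper": 0},
    {"travel": [0.0002,0,-0.0045],"dr": [0,0,0],"gripper": 0},
    {"travel": [0.0002,0,-0.006],"dr": [0,0,0],"gripper": 0},
    {"travel": [0.0002,0,-0.006],"dr": [0,0,0],"gripper": 0}
  ]
}}

```text
time: 7.88
eef_pos: [524.7, -65.7, 128.6]
eef_rot: [[-0.001, 0.139, -0.99], [-0.0, -0.99, -0.139], [-1.0, -0.0, 0.001]]
wrist_force: [-1.0, 0.2, 5.1]
gripper_width: 13.0
```

```bash
python3 st.py
```

```text
t 7.8833 p [524.75 -65.71 128.58] bar 7.98 fix [ 0.   -0.04] F [-1.   0.2  5.1] T [ 0.2  0.5 -0. ] w 13.0 dq 0.004 q6 1.17
```

The force matches the spring (about 7.8 N). I'll press on to origin ≈ 25 mm.

Call:
{"op": "carry_out", "data": {
  "rows": [
    {"travel": [-0.0003,0,-0.0025],"dr": [0,0,0],"gripper": 0},
    {"travel": [-0.0003,0,-0.005],"dr": [0,0,0],"gripper": 0},
    {"travel": [-0.0003,0,-0.0075],"dr": [0,0,0],"gripper": 0},
    {"travel": [-0.0003,0,-0.01],"dr": [0,0,0],"gripper": 0},
    {"travel": [-0.0003,0,-0.01],"dr": [0,0,0],"gripper": 0}
  ]
}}

```text
time: 8.3
eef_pos: [525.1, -65.7, 120.7]
eef_rot: [[0.0, 0.139, -0.99], [-0.0, -0.99, -0.139], [-1.0, 0.0, -0.0]]
wrist_force: [-4.8, 1.7, 12.5]
gripper_width: 12.8
```

```bash
python3 st.py
```

```text
t 8.3 p [525.07 -65.75 120.67] bar 7.98 fix [0.01 0.01] F [-4.8  1.7 12.5] T [0.36 1.22 0.04] w 12.8 dq 0.012 q6 1.17
```

Call:
{"op": "carry_out", "data": {
  "rows": [
    {"travel": [-0.0008,0,-0.0025],"dr": [0,0,0],"gripper": 0},
    {"travel": [-0.0008,0,-0.0045],"dr": [0,0,0],"gripper": 0},
    {"travel": [-0.0008,0,-0.0045],"dr": [0,0,0],"gripper": 0},
    {"travel": [-0.0008,0,-0.0045],"dr": [0,0,0],"gripper": 0}
  ]
}}

```text
time: 8.63
eef_pos: [525.1, -65.8, 119.1]
eef_rot: [[0.001, 0.139, -0.99], [-0.0, -0.99, -0.139], [-1.0, 0.0, -0.001]]
wrist_force: [-6.2, 1.6, 14.9]
gripper_width: 12.8
```

```bash
python3 st.py
```

```text
t 8.6333 p [525.1  -65.79 119.13] bar 7.99 fix [0.01 0.07] F [-6.2  1.6 14.9] T [0.49 1.36 0.01] w 12.8 dq 0.003 q6 1.17
```

The lugs should now be under the lip (origin ≈ 24.5–25 mm). I'll twist clockwise while holding the depth.

Call:
{"op": "carry_out", "data": {
  "rows": [
    {"travel": [-0.0015,0,-0.003],"dr": [0,0,-3],"gripper": 0},
    {"travel": [-0.0015,0,-0.003],"dr": [0,0,-7],"gripper": 0},
    {"travel": [-0.0015,0,-0.003],"dr": [0,0,-11],"gripper": 0},
    {"travel": [-0.0015,0,-0.003],"dr": [0,0,-15],"gripper": 0}
  ]
}}

```text
time: 8.97
eef_pos: [525.7, -65.9, 119.9]
eef_rot: [[0.006, -0.125, -0.992], [-0.001, -0.992, 0.125], [-1.0, 0.0, -0.006]]
wrist_force: [-2.5, 2.9, 12.7]
gripper_width: 12.7
```

```bash
python3 st.py
```

```text
t 8.9667 p [525.73 -65.93 119.86] bar -7.16 fix [0.06 0.34] F [-2.5  2.9 12.7] T [0.43 0.75 0.18] w 12.7 dq 0.832 q6 1.43
```

It turned 15° freely at 0.18 N m, so I'll continue.

Call:
{"op": "carry_out", "data": {
  "rows": [
    {"travel": [-0.002,0.0003,-0.004],"dr": [0,0.2,-5],"gripper": 0},
    {"travel": [-0.002,0.0003,-0.004],"dr": [0,0.3,-10],"gripper": 0},
    {"travel": [-0.002,0.0003,-0.004],"dr": [0,0.3,-15],"gripper": 0},
    {"travel": [-0.002,0.0003,-0.004],"dr": [0,0.3,-20],"gripper": 0}
  ]
}}

```text
time: 9.3
eef_pos: [525.9, -65.9, 119.6]
eef_rot: [[0.005, -0.46, -0.888], [-0.003, -0.888, 0.46], [-1.0, 0.0, -0.006]]
wrist_force: [-2.7, 1.9, 14.3]
gripper_width: 12.5
```

```bash
python3 st.py
```

```text
t 9.3 p [525.87 -65.92 119.63] bar -27.38 fix [0.16 0.28] F [-2.7  1.9 14.3] T [0.55 0.75 0.19] w 12.5 dq 1.046 q6 1.78
```

Call:
{"op": "carry_out", "data": {
  "rows": [
    {"travel": [-0.0022,0.0003,-0.004],"dr": [0.1,0.3,-5],"gripper": 0},
    {"travel": [-0.0022,0.0003,-0.004],"dr": [0.1,0.3,-10],"gripper": 0},
    {"travel": [-0.0022,0.0003,-0.004],"dr": [0.1,0.3,-15],"gripper": 0},
    {"travel": [-0.0022,0.0003,-0.004],"dr": [0.1,0.3,-19],"gripper": 0}
  ]
}}

```text
time: 9.63
eef_pos: [525.9, -66.0, 119.4]
eef_rot: [[0.004, -0.726, -0.687], [-0.003, -0.687, 0.726], [-1.0, -0.001, -0.005]]
wrist_force: [-2.8, 0.7, 14.4]
gripper_width: 12.8
```

```bash
python3 st.py
```

```text
t 9.6333 p [525.92 -65.96 119.44] bar -46.58 fix [0.16 0.23] F [-2.8  0.7 14.4] T [0.3  0.69 0.12] w 12.8 dq 0.806 q6 2.12
```

Call:
{"op": "carry_out", "data": {
  "rows": [
    {"travel": [-0.0022,0.0003,-0.004],"dr": [0.1,0.2,-2.5],"gripper": 0},
    {"travel": [-0.0022,0.0003,-0.004],"dr": [0.1,0.2,-5],"gripper": 0},
    {"travel": [-0.0022,0.0003,-0.004],"dr": [0.1,0.2,-7],"gripper": 0}
  ]
}}

```text
time: 9.88
eef_pos: [525.7, -65.8, 119.2]
eef_rot: [[0.005, -0.805, -0.593], [-0.002, -0.593, 0.805], [-1.0, -0.003, -0.004]]
wrist_force: [-4.5, 1.9, 13.8]
gripper_width: 12.6
```

```bash
python3 st.py
```

```text
t 9.8833 p [525.68 -65.77 119.19] bar -53.65 fix [0.1  0.26] F [-4.5  1.9 13.8] T [0.33 0.89 0.34] w 12.6 dq 0.403 q6 2.24
```

Call:
{"op": "carry_out", "data": {
  "rows": [
    {"travel": [-0.002,0,-0.004],"dr": [0.1,0.2,-1.5],"gripper": 0},
    {"travel": [-0.002,0,-0.004],"dr": [0.1,0.2,-2.5],"gripper": 0},
    {"travel": [-0.002,0,-0.004],"dr": [0.1,0.2,-2.5],"gripper": 0}
  ]
}}

```text
time: 10.13
eef_pos: [524.9, -66.5, 119.0]
eef_rot: [[0.003, -0.83, -0.558], [-0.002, -0.558, 0.83], [-1.0, -0.001, -0.003]]
wrist_force: [-7.0, 0.2, 17.0]
gripper_width: 13.1
```

```bash
python3 st.py
```

```text
t 10.1333 p [524.9  -66.45 118.97] bar -56.08 fix [0.11 0.18] F [-7.   0.2 17. ] T [0.28 1.32 0.47] w 13.1 dq 0.016 q6 2.28
```

Call:
{"op": "carry_out", "data": {
  "rows": [
    {"travel": [-0.001,0.0005,-0.003],"dr": [0.1,0.2,-1.5],"gripper": 0},
    {"travel": [-0.001,0.0005,-0.003],"dr": [0.1,0.2,-2.5],"gripper": 0},
    {"travel": [-0.001,0.0005,-0.003],"dr": [0.1,0.2,-2.5],"gripper": 0}
  ]
}}

```text
time: 10.38
eef_pos: [524.8, -66.6, 119.0]
eef_rot: [[0.001, -0.851, -0.525], [-0.003, -0.525, 0.851], [-1.0, 0.001, -0.003]]
wrist_force: [-6.8, 0.7, 13.6]
gripper_width: 13.0
```

```bash
python3 st.py
```

```text
t 10.3833 p [524.79 -66.59 119.04] bar -58.35 fix [0.15 0.05] F [-6.8  0.7 13.6] T [0.15 1.12 1.36] w 13.0 dq 0.017 q6 2.32
```

The torque rose to 1.36 N m, so it is at the stop. I'll ease the torque slightly and let up.

Call:
{"op": "carry_out", "data": {
  "rows": [
    {"travel": [-0.0005,0.0005,-0.001],"dr": [0.1,0,-0.5],"gripper": 0},
    {"travel": [-0.0005,0.0005,0.002],"dr": [0.1,0,-0.5],"gripper": 0},
    {"travel": [-0.0005,0.0005,0.004],"dr": [0.1,0,-0.5],"gripper": 0},
    {"travel": [-0.0005,0.0005,0.006],"dr": [0.1,0,-0.5],"gripper": 0},
    {"travel": [-0.0005,0.0005,0.006],"dr": [0.1,0,-0.5],"gripper": 0}
  ]
}}

```text
time: 10.8
eef_pos: [524.1, -66.0, 123.8]
eef_rot: [[0.001, -0.855, -0.519], [-0.001, -0.519, 0.855], [-1.0, -0.0, -0.001]]
wrist_force: [3.8, -1.5, -6.1]
gripper_width: 13.0
```

```bash
python3 st.py
```

```text
t 10.8 p [524.11 -65.98 123.76] bar -58.75 fix [0.06 0.04] F [ 3.8 -1.5 -6.1] T [-0.22 -0.69  1.59] w 13.0 dq 0.017 q6 2.33
```

Call:
{"op": "carry_out", "data": {
  "rows": [
    {"travel": [0,0,0],"dr": [0,0,1.0],"gripper": 0},
    {"travel": [0,0,0.001],"dr": [0,0,1.5],"gripper": 0},
    {"travel": [0,0,0.001],"dr": [0,0,1.5],"gripper": 0}
  ]
}}

```text
time: 11.05
eef_pos: [524.2, -66.0, 124.8]
eef_rot: [[0.001, -0.841, -0.541], [-0.001, -0.541, 0.841], [-1.0, -0.0, -0.001]]
wrist_force: [1.6, -0.8, -3.0]
gripper_width: 12.7
```

```bash
python3 st.py
python3 - <<'E'
from h import *
d=grab('wrist','wrist8')
E
python3 al.py wrist8 112
```

```text
t 11.05 p [524.21 -66.03 124.84] bar -57.25 fix [0.06 0.06] F [ 1.6 -0.8 -3. ] T [-0.26 -0.42  1.02] w 12.7 dq 0.011 q6 2.3
ring outer (array([524.26, -65.49]), np.float64(51.61), 55, 57)
cap (array([524.64, -66.06]), np.float64(31.67), 36, 36)
```

View pics/wrist8.png

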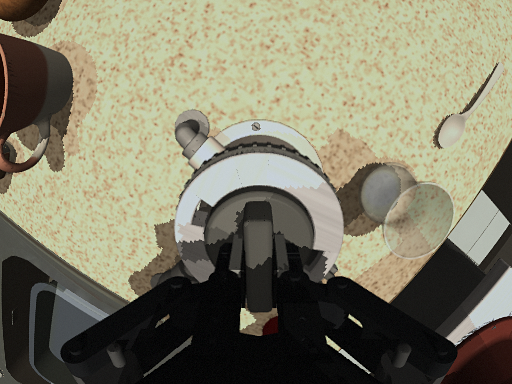

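The wrist view shows the empty slot at (203,213) and the bar turned well past it. Cap height above the ring will tell whether it is in the pockets (expect 10 mm locked).

```bash
cat > hz.py <<'E'
import sys
from h import *
for t in sys.argv[1:]:
    d=load(t);P=wcloud(d);S=P[130:300,170:350].reshape(-1,3)
    r=np.hypot(S[:,0]-524.3,S[:,1]+65.8)
    R=S[(r>42)&(r<49)&(S[:,2]>95)&(S[:,2]<112)];C=S[(r>15)&(r<29)&(S[:,2]>106)&(S[:,2]<125)]
    print(t,'ring z',np.median(R[:,2]),len(R),'cap z',np.percentile(C[:,2],[20,35,50,65]),len(C))
E
python3 hz.py wrist8
```

```text
wrist8 ring z 104.93491648120312 3887 cap z [113.67140211 113.96635877 114.20711696 114.45630969] 2741
```

Call:
{"op": "carry_out", "data": {
  "rows": [
    {"travel": [0,0,0.001],"dr": [0,0,0.6],"gripper": 0},
    {"travel": [0,0,0.0025],"dr": [0,0,0.6],"gripper": 0},
    {"travel": [0,0,0.0025],"dr": [0,0,0.6],"gripper": 0}
  ]
}}

```text
time: 11.35
eef_pos: [524.2, -66.1, 126.2]
eef_rot: [[0.002, -0.836, -0.549], [-0.001, -0.549, 0.836], [-1.0, -0.001, -0.002]]
wrist_force: [6.3, -2.3, -10.9]
gripper_width: 13.0
```

```bash
python3 st.py
python3 - <<'E'
from h import *
d=grab('wrist','wrist9')
E
python3 hz.py wrist9
```

```text
t 11.35 p [524.2  -66.15 126.18] bar -56.7 fix [0.06 0.09] F [  6.3  -2.3 -10.9] T [-0.3  -1.02  0.82] w 13.0 dq 0.003 q6 2.29
wrist9 ring z 104.93139144727829 3839 cap z [114.96822476 115.2430503  115.46705246 115.72578673] 2683
```

Call:
{"op": "carry_out", "data": {
  "rows": [
    {"travel": [0,0,-0.0005],"dr": [0,0,1.5],"gripper": 0},
    {"travel": [0,0,-0.0005],"dr": [0,0,3],"gripper": 0},
    {"travel": [0,0,-0.0005],"dr": [0,0,3],"gripper": 0}
  ]
}}

```text
time: 11.65
eef_pos: [524.2, -66.1, 126.1]
eef_rot: [[0.001, -0.807, -0.59], [0.0, -0.59, 0.807], [-1.0, -0.001, -0.001]]
wrist_force: [1.7, -0.5, -2.7]
gripper_width: 12.5
```

```bash
python3 st.py
```

```text
t 11.65 p [524.2  -66.13 126.06] bar -53.85 fix [-0.01  0.09] F [ 1.7 -0.5 -2.7] T [ 0.02 -0.15 -0.08] w 12.5 dq 0.02 q6 2.24
```

The load is neutral and the height matches locked, so I'll release.

Call:
{"op": "carry_out", "data": {
  "rows": [
    {"travel": [0,0,0],"dr": [0,0,0],"gripper": 0.2},
    {"travel": [0,0,0],"dr": [0,0,0],"gripper": 0.4},
    {"travel": [0,0,0],"dr": [0,0,0],"gripper": 0.4},
    {"travel": [0,0,0],"dr": [0,0,0],"gripper": 0.4}
  ]
}}

```text
time: 11.98
eef_pos: [524.4, -66.1, 126.6]
eef_rot: [[0.002, -0.808, -0.589], [0.0, -0.589, 0.808], [-1.0, -0.002, -0.001]]
wrist_force: [1.1, 0.9, -0.1]
gripper_width: 33.8
```

```bash
python3 st.py
python3 - <<'E'
from h import *
d=grab('wrist','wrist10')
E
python3 hz.py wrist10; python3 al.py wrist10 115
```

```text
t 11.9833 p [524.39 -66.12 126.58] bar -53.89 fix [-0.01  0.11] F [ 1.1  0.9 -0.1] T [ 0.04 -0.    0.  ] w 33.8 dq 0.004 q6 2.24
wrist10 ring z 104.95433306557993 3787 cap z [114.87853491 115.13358399 115.36241549 115.61516701] 3023
ring outer (array([524.39, -65.61]), np.float64(51.49), 59, 59)
cap (array([524.88, -66.41]), np.float64(31.25), 34, 35)
```

View pics/wrist10.png

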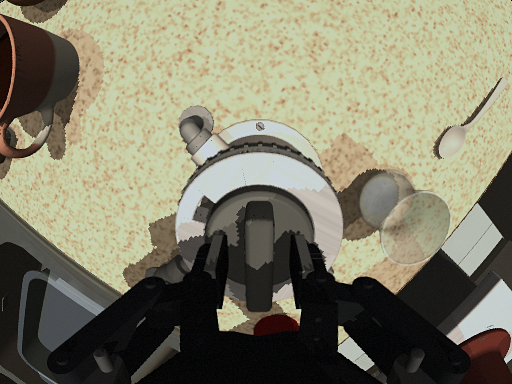

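The wrist view shows the jaws clear of the bar, with the cap 10.4 mm above the ring, so the origin is at about 32.4 mm and the cartridge is locked. I'll back off upward and measure the valve.

Call:
{"op": "carry_out", "data": {
  "rows": [
    {"travel": [0,0,0.015],"dr": [0,0,0],"gripper": 0.4},
    {"travel": [0,0,0.045],"dr": [0,0,0],"gripper": 0.4},
    {"travel": [0,0,0.07],"dr": [0,0,0],"gripper": 0.2},
    {"travel": [-0.015,0.02,0.09],"dr": [0,0,0],"gripper": 0},
    {"travel": [-0.035,0.045,0.09],"dr": [0,0,0],"gripper": 0}
  ]
}}

```text
time: 12.45
eef_pos: [492.3, -22.1, 222.5]
eef_rot: [[0.011, -0.809, -0.587], [-0.002, -0.587, 0.809], [-1.0, -0.008, -0.008]]
wrist_force: [0.7, 1.7, 1.0]
gripper_width: 0.3
```

```bash
python3 st.py
python3 - <<'E'
from h import *
d=load('wrist6');P=wcloud(d)
for u,v in((160,45),(165,48),(170,60),(155,80),(148,98),(152,88),(140,44),(148,42),(190,57),(118,190),(150,165)): print((u,v),P[v,u].round(1))
hsv=cv2.cvtColor(d['image'],cv2.COLOR_BGR2HSV);m=((hsv[...,0]<8)|(hsv[...,0]>172))&(hsv[...,1]>150)&(hsv[...,2]>60);m[:140]=0;m[230:]=0;m[:,200:]=0
R=P[m];print('red',np.nanmin(R,0).round(0),np.nanmax(R,0).round(0))
t=R[R[:,2]>75];print(np.nanmean(t,0))
crop('wrist6','c7',100,20,220,120,6)
d=grab('wrist','wrist11')
E
```

```text
t 12.45 p [492.29 -22.11 222.53] bar -54.04 fix [0.1  0.64] F [0.7 1.7 1. ] T [-0.02 -0.02  0.  ] w 0.3 dq 0.687 q6 2.32
(160, 45) [545.6  51.6  69.4]
(165, 48) [542.9  45.9  69.1]
(170, 60) [532.   44.5  50.7]
(155, 80) [509.4  53.6  65. ]
(148, 98) [490.3  58.8  66.1]
(152, 88) [501.   55.3  66.5]
(140, 44) [548.   82.6  48.3]
(148, 42) [549.9  71.1  54.1]
(190, 57) [537.1  23.8  48.4]
(118, 190) [403.   69.2 109.9]
(150, 165) [420.   49.8  69.7]
red [321.  39.  -0.] [434. 140. 111.]
[403.60867806  64.53774166  92.4710246 ]
```

View pics/wrist11.png

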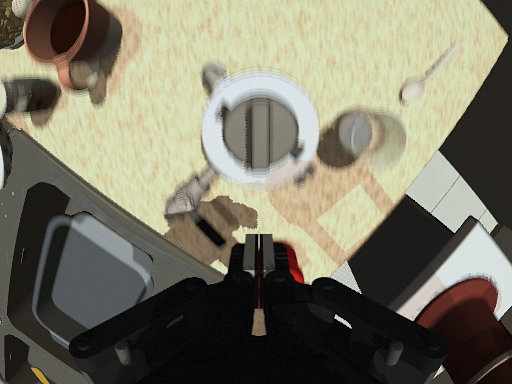

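View pics/c7.png

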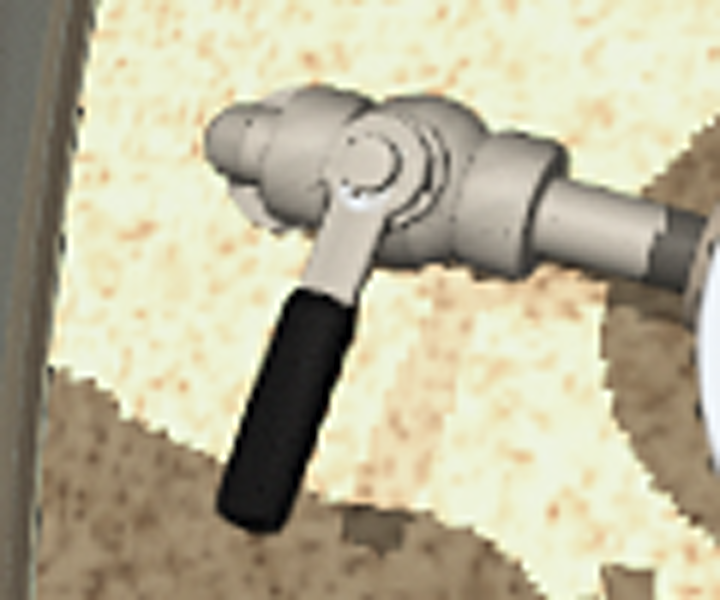

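The wrist view shows the cartridge bar locked across at (260,130) and the lever at (207,228), with its tip toward the red look-alike. I'll take the closed fingers to the filter side of the lever and push it from there.

Call:
{"op": "carry_out", "data": {
  "rows": [
    {"travel": [0,0.01,-0.005],"dr": [0,0.3,6],"gripper": 0},
    {"travel": [-0.002,0.025,-0.02],"dr": [0.1,0.5,12],"gripper": 0},
    {"travel": [-0.003,0.04,-0.04],"dr": [0.1,0.5,18],"gripper": 0},
    {"travel": [-0.004,0.045,-0.065],"dr": [0.1,0.5,24],"gripper": 0},
    {"travel": [-0.004,0.045,-0.08],"dr": [0.1,0.5,30],"gripper": 0}
  ]
}}

```text
time: 12.92
eef_pos: [482.5, 28.7, 137.1]
eef_rot: [[-0.009, -0.398, -0.917], [0.005, -0.917, 0.398], [-1.0, -0.001, 0.01]]
wrist_force: [-0.7, 0.1, -1.3]
gripper_width: -0.1
```

```bash
python3 - <<'E'
from h import *
d=grab('wrist','wrist12')
E
python3 st.py
```

```text
t 12.9667 p [480.68  28.36 134.13] bar -23.29 fix [-0.28 -0.81] F [-1.  -0.9 -2.4] T [ 0.01  0.06 -0.  ] w 0.1 dq 0.249 q6 1.88
```

View pics/wrist12.png

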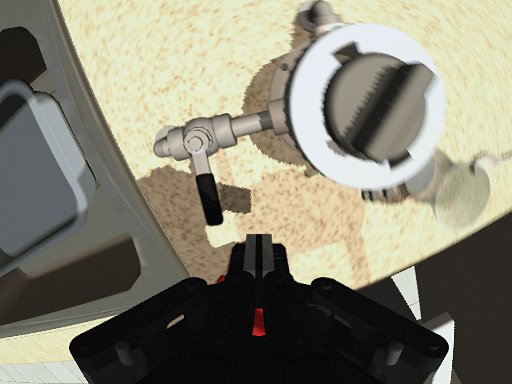

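The wrist view shows the lever sleeve at (209,200) and the closed fingers at (258,245), on the filter side of it. I'll descend.

Call:
{"op": "carry_out", "data": {
  "rows": [
    {"travel": [0.008,-0.006,-0.01],"dr": [-0.3,-0.8,0],"gripper": 0},
    {"travel": [0.009,-0.006,-0.03],"dr": [-0.3,-0.8,0],"gripper": 0},
    {"travel": [0.009,-0.006,-0.05],"dr": [-0.3,-0.8,0],"gripper": 0},
    {"travel": [0.009,-0.006,-0.065],"dr": [-0.3,-0.8,0],"gripper": 0},
    {"travel": [0.009,-0.006,-0.066],"dr": [-0.3,-0.8,0],"gripper": 0}
  ]
}}

```text
time: 13.38
eef_pos: [487.4, 22.4, 65.2]
eef_rot: [[-0.006, -0.397, -0.918], [0.0, -0.918, 0.397], [-1.0, 0.002, 0.006]]
wrist_force: [-0.5, 1.6, -0.7]
gripper_width: 0.2
```

```bash
python3 - <<'E'
from h import *
d=grab('wrist','wrist13')
E
python3 st.py
```

```text
t 13.4333 p [488.37  22.35  66.71] bar -23.4 fix [-0.   -0.23] F [ 0.4 -0.4 -0.3] T [-0.02  0.03 -0.01] w 0.1 dq 0.036 q6 1.87
```

View pics/wrist13.png

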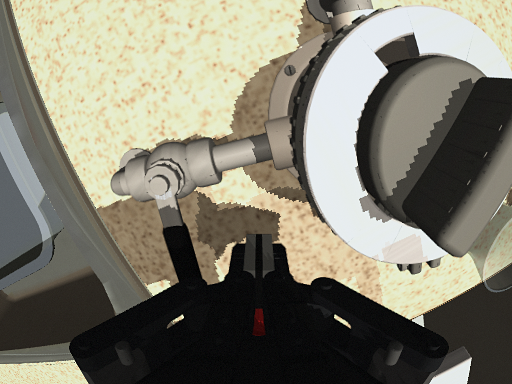

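Call:
{"op": "carry_out", "data": {
  "rows": [
    {"travel": [0.001,0.005,0],"dr": [0,-0.2,0],"gripper": 0},
    {"travel": [0.001,0.012,0],"dr": [0,-0.2,0],"gripper": 0},
    {"travel": [0.001,0.02,0],"dr": [0,-0.2,0],"gripper": 0},
    {"travel": [0,0.029,0],"dr": [0,-0.2,0],"gripper": 0},
    {"travel": [0,0.038,0],"dr": [0,-0.2,0],"gripper": 0}
  ]
}}

```text
time: 13.85
eef_pos: [489.4, 60.7, 68.1]
eef_rot: [[0.002, -0.397, -0.918], [-0.002, -0.918, 0.397], [-1.0, 0.001, -0.003]]
wrist_force: [0.6, -3.5, 1.1]
gripper_width: 0.1
```

```bash
python3 - <<'E'
from h import *
d=grab('wrist','wrist14')
E
python3 st.py
```

```text
t 13.9 p [489.11  62.08  67.88] bar -23.33 fix [0.  0.1] F [ 0.3 -1.6  1.5] T [-0.3  -0.04 -0.02] w 0.2 dq 0.049 q6 1.95
```

View pics/wrist14.png

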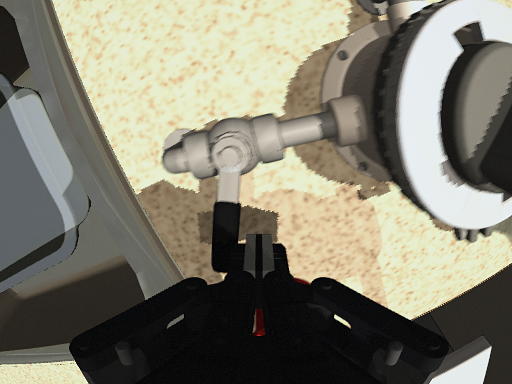

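The lever (226,240) is turning with the fingers, so I'll continue round the arc.

Call:
{"op": "carry_out", "data": {
  "rows": [
    {"travel": [0.001,0.007,-0.001],"dr": [0,0,0],"gripper": 0},
    {"travel": [0.004,0.014,-0.0015],"dr": [0,0,0],"gripper": 0},
    {"travel": [0.008,0.02,-0.0015],"dr": [0,0,0],"gripper": 0},
    {"travel": [0.012,0.026,-0.0015],"dr": [0,0,0],"gripper": 0},
    {"travel": [0.018,0.03,-0.0015],"dr": [0,0,0],"gripper": 0}
  ]
}}

```text
time: 14.32
eef_pos: [506.7, 92.9, 65.9]
eef_rot: [[-0.0, -0.396, -0.918], [0.0, -0.918, 0.396], [-1.0, -0.0, 0.0]]
wrist_force: [-2.6, -2.3, 2.0]
gripper_width: 0.1
```

Call:
{"op": "carry_out", "data": {
  "rows": [
    {"travel": [0.006,0.004,0],"dr": [0,0,0],"gripper": 0},
    {"travel": [0.012,0.008,0],"dr": [0,0,0],"gripper": 0},
    {"travel": [0.017,0.01,0],"dr": [0,0,0],"gripper": 0}
  ]
}}

```text
time: 14.57
eef_pos: [523.6, 103.5, 65.1]
eef_rot: [[-0.002, -0.396, -0.918], [0.001, -0.918, 0.396], [-1.0, 0.0, 0.002]]
wrist_force: [-2.3, -2.1, 0.0]
gripper_width: 0.1
```

```bash
python3 - <<'E'
from h import *
d=grab('wrist','wrist15')
E
python3 st.py
```

```text
t 14.6167 p [524.43 103.7   65.27] bar -23.3 fix [-0.06 -0.06] F [-1.6  0.4 -0.8] T [-0.04  0.24 -0.  ] w -0.5 dq 0.018 q6 2.03
```

View pics/wrist15.png

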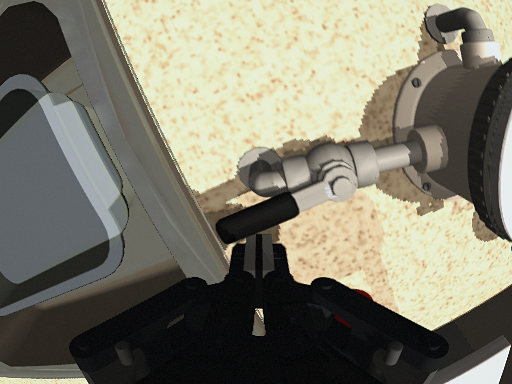

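The lever (257,217) is still about 10–15° short of the pipe line, so I'll push further in small steps.

Call:
{"op": "carry_out", "data": {
  "rows": [
    {"travel": [0.004,-0.0005,0],"dr": [0,0,0],"gripper": 0},
    {"travel": [0.008,-0.001,0],"dr": [0,0,0],"gripper": 0},
    {"travel": [0.011,-0.0015,0],"dr": [0,0,0],"gripper": 0},
    {"travel": [0.011,-0.0015,0],"dr": [0,0,0],"gripper": 0}
  ]
}}

```text
time: 14.95
eef_pos: [533.6, 103.4, 64.8]
eef_rot: [[-0.007, -0.396, -0.918], [0.004, -0.918, 0.396], [-1.0, -0.001, 0.008]]
wrist_force: [-8.9, 6.0, 4.6]
gripper_width: 0.0
```

```bash
python3 - <<'E'
from h import *
d=grab('wrist','wrist16')
E
python3 st.py
```

```text
t 15.0 p [533.58 103.43  64.75] bar -23.32 fix [-0.23 -0.4 ] F [-9.2  3.8  5.2] T [0.79 1.41 0.06] w 0.2 dq 0.007 q6 2.03
```

View pics/wrist16.png

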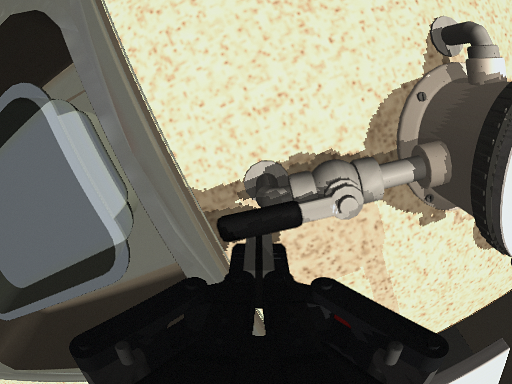

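The force is up to 9 N. I'll measure the lever angle to tell whether that is the stop or something touching.

```bash
cat > lev.py <<'E'
import sys
from h import *
d=load(sys.argv[1]);P=wcloud(d);g=d['image'].max(2)
x0,y0,x1,y1=map(int,sys.argv[2:6])
box=np.zeros(g.shape,bool);box[y0:y1,x0:x1]=1
m=box&(g<70)&(P[...,2]>60)&(P[...,2]<75)
n,lab,st,ce=cv2.connectedComponentsWithStats(m.astype(np.uint8));k=1+st[1:,4].argmax();B=P[lab==k];print(st[k],np.median(B,0).round(1))
r=cv2.minAreaRect(B[:,:2].astype(np.float32));print(r)
b=B[:,:2]-B[:,:2].mean(0);w,V=np.linalg.eigh(b.T@b);a=np.degrees(np.arctan2(V[1,1],V[0,1]))%180
print('lever dir',a,'mean',B[:,:2].mean(0))
m=box&(g>110)&(P[...,2]>60)&(P[...,2]<76);print('bright stem pts',np.nanmean(P[m],0),m.sum())
E
python3 lev.py wrist16 205 170 375 245
python3 lev.py wrist6 130 40 185 115
```

```text
[ 216  184  136   61 2581] [552.8  94.7  67.8]
((546.279541015625, 82.10936737060547), (70.87825012207031, 23.01509666442871), 82.18085479736328)
lever dir 84.12099829752741 mean [552.36463237  93.35183686]
bright stem pts [545.5618739   58.30261831  66.12943833] 1420
[136  68  23  41 492] [500.4  60.3  67.8]
((500.06475830078125, 61.217037200927734), (13.531474113464355, 42.56502151489258), 74.2491455078125)
lever dir 165.66055544382633 mean [500.33032743  60.48926133]
bright stem pts [536.12573976  52.30882646  66.08508956] 381
```

The sleeve now lies about 79–84° in the world against a pipe direction of about 80–82°, so it is near the stop. One more gentle push to confirm.

Call:
{"op": "carry_out", "data": {
  "rows": [
    {"travel": [0.003,-0.001,0.001],"dr": [0,0,0],"gripper": 0},
    {"travel": [0.006,-0.001,0.001],"dr": [0,0,0],"gripper": 0},
    {"travel": [0.006,-0.001,0.001],"dr": [0,0,0],"gripper": 0}
  ]
}}

```text
time: 15.25
eef_pos: [534.3, 103.6, 64.5]
eef_rot: [[-0.023, -0.396, -0.918], [0.006, -0.918, 0.396], [-1.0, 0.003, 0.023]]
wrist_force: [-20.2, 4.1, 12.1]
gripper_width: -0.1
```

```bash
python3 - <<'E'
from h import *
d=grab('wrist','wrist17');d=grab('top','top1')
crop('top1','c8',150,180,290,270,5)
E
python3 st.py;python3 lev.py wrist17 205 170 375 245
```

```text
t 15.35 p [534.31 103.54  64.56] bar -23.31 fix [-0.36 -1.26] F [-19.7   3.3  11.6] T [0.63 3.18 0.08] w 0.2 dq 0.005 q6 2.03
[ 217  186  137   59 2548] [553.1  94.6  67.9]
((546.8363037109375, 81.9533462524414), (71.03486633300781, 21.88223648071289), 81.98515319824219)
lever dir 83.62633990349819 mean [552.80384664  93.23717452]
bright stem pts [545.61769883  58.43435009  66.18422662] 1395
```

View pics/c8.png

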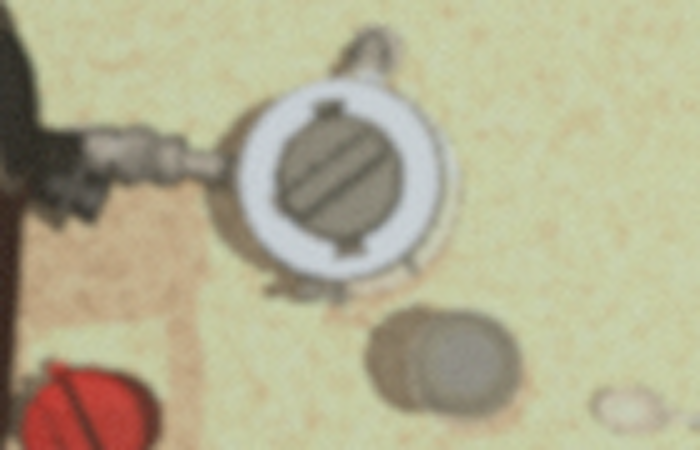

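It does not move at 20 N, and the top crop shows the cartridge locked in the ring with the empty slots visible at (330,108) and (350,245). I'll back off, rise and check the lever unobstructed.

Call:
{"op": "carry_out", "data": {
  "rows": [
    {"travel": [-0.012,0.001,0],"dr": [-0.3,-1.2,0],"gripper": 0},
    {"travel": [-0.02,0.002,0],"dr": [-0.3,-1.2,0],"gripper": 0},
    {"travel": [-0.025,0.002,0.02],"dr": [-0.3,-1.2,0],"gripper": 0},
    {"travel": [-0.025,0.002,0.06],"dr": [-0.3,-1.2,0],"gripper": 0},
    {"travel": [-0.025,0.002,0.1],"dr": [-0.3,-1.2,0],"gripper": 0}
  ]
}}

```text
time: 15.77
eef_pos: [508.1, 105.3, 164.1]
eef_rot: [[-0.004, -0.396, -0.918], [0.001, -0.918, 0.396], [-1.0, 0.001, 0.004]]
wrist_force: [2.1, 0.3, 0.1]
gripper_width: -0.3
```

Call:
{"op": "carry_out", "data": {
  "rows": [
    {"travel": [-0.02,0,0.03],"dr": [0,0,0],"gripper": 0},
    {"travel": [-0.04,0,0.06],"dr": [0,0,0],"gripper": 0},
    {"travel": [-0.06,0,0.08],"dr": [0,0,0],"gripper": 0},
    {"travel": [-0.06,0,0.08],"dr": [0,0,0],"gripper": 0},
    {"travel": [-0.06,0,0.08],"dr": [0,0,0],"gripper": 0}
  ]
}}

```text
time: 16.18
eef_pos: [449.2, 105.3, 246.6]
eef_rot: [[0.003, -0.396, -0.918], [0.001, -0.918, 0.396], [-1.0, -0.002, -0.002]]
wrist_force: [0.1, -0.3, -0.3]
gripper_width: -0.2
```

```bash
python3 - <<'E'
from h import *
d=grab('wrist','wrist18')
for n in('top','side'): grab(n,n+'2')
E
python3 st.py
```

```text
t 16.3333 p [448.04 105.16 242.57] bar -23.34 fix [-0.05 -0.31] F [-0.5 -0.2 -0.3] T [ 0.03 -0.06  0.02] w -0.1 dq 0.016 q6 2.05
```

View pics/wrist18.png

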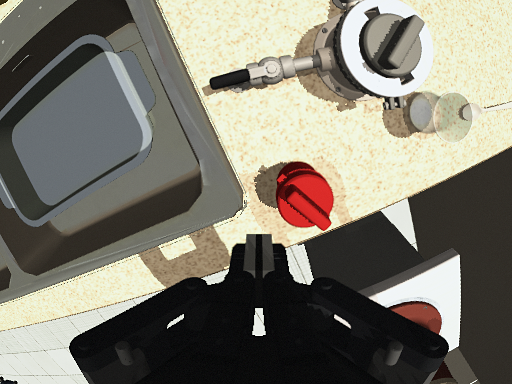

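View pics/top2.png

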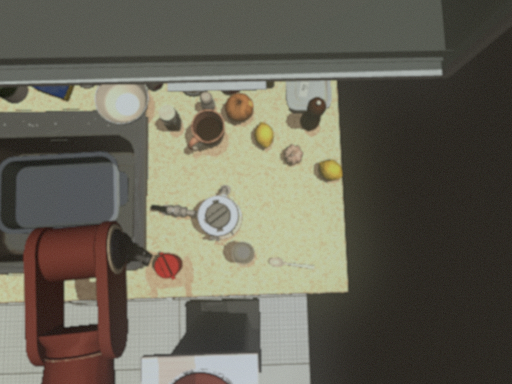

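View pics/side2.png

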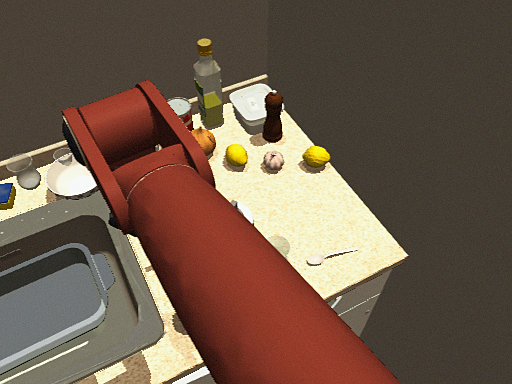

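The lever (229,78) lies in line with the pipe (270,70)–(320,62), and the cartridge sits locked at (392,45). Last numeric check of the lever angle, cartridge height and bar angle.

Run:
```python
from h import *
d=load('wrist18');P=wcloud(d);g=d['image'].max(2)
box=np.zeros(g.shape,bool);box[60:100,195:262]=1
m=box&(g<80)&(P[...,2]>58)
n,lab,st,ce=cv2.connectedComponentsWithStats(m.astype(np.uint8));k=1+st[1:,4].argmax();B=P[lab==k][:,:2];b=B-B.mean(0);w,V=np.linalg.eigh(b.T@b);a=np.degrees(np.arctan2(V[1,1],V[0,1]))%180
print('sleeve',B.mean(0),len(B),'dir',a,cv2.minAreaRect(B.astype(np.float32)))
c=np.array([524.4,-66]);v=B.mean(0)-c;print('ring->sleeve dir',np.degrees(np.arctan2(v[1],v[0])),np.hypot(*v),'(163 when open)')
S=P[0:105,330:440].reshape(-1,3);r=np.hypot(*(S[:,:2]-c).T)
R=S[(r>42)&(r<49)&(S[:,2]>95)&(S[:,2]<112)];C=S[(r>16)&(r<29)&(S[:,2]>106)&(S[:,2]<122)]
print('ring z',np.median(R[:,2]),'cap z',np.median(C[:,2]),len(C))
T=S[(r<32)&(S[:,2]>136)&(S[:,2]<146)][:,:2];t=T-T.mean(0);w,V=np.linalg.eigh(t.T@t);print('bar',len(T),T.mean(0),np.degrees(np.arctan2(V[1,1],V[0,1])),cv2.minAreaRect(T.astype(np.float32)))
A=cv2.imread('pics/top0.png').astype(int);Bm=cv2.imread('pics/top2.png').astype(int);D=(abs(A-Bm).max(2)>60).astype(np.uint8)
n,lab,st,ce=cv2.connectedComponentsWithStats(D);print([tuple(s) for s in st[1:] if s[4]>8])
```

```text
sleeve [550.68876375  94.98486638] 493 dir 81.1749744572096 ((550.9152221679688, 95.38629150390625), (42.3810920715332, 13.326986312866211), 80.7501449584961)
ring->sleeve dir 80.72548454028363 163.1172164476967 (163 when open)
ring z 104.99840941284415 cap z 115.36198169507236 1231
bar 897 [523.96119213 -63.13120703] 126.1783381191333 ((524.0415649414062, -65.16087341308594), (14.902891159057617, 55.850624084472656), 36.29812240600586)
[(np.int32(274), np.int32(196), np.int32(37), np.int32(25), np.int32(664)), (np.int32(150), np.int32(205), np.int32(16), np.int32(7), np.int32(74)), (np.int32(165), np.int32(217), np.int32(11), np.int32(18), np.int32(122)), (np.int32(106), np.int32(221), np.int32(7), np.int32(3), np.int32(15)), (np.int32(42), np.int32(228), np.int32(11), np.int32(4), np.int32(21)), (np.int32(107), np.int32(249), np.int32(3), np.int32(10), np.int32(16)), (np.int32(39), np.int32(253), np.int32(54), np.int32(7), np.int32(283)), (np.int32(96), np.int32(253), np.int32(9), np.int32(5), np.int32(41)), (np.int32(144), np.int32(252), np.int32(9), np.int32(14), np.int32(68)), (np.int32(24), np.int32(254), np.int32(10), np.int32(7), np.int32(60)), (np.int32(24), np.int32(264), np.int32(104), np.int32(120), np.int32(9628)), (np.int32(161), np.int32(374), np.int32(19), np.int32(10), np.int32(105))]
```

The lever is at 81.2° and the pipe at 80.7°, so the valve is fully open. The cap is 10.4 mm above the ring, the bar is about 44° (0.78 rad) from the filter's x axis, and the bystanders are unmoved. Handing in.

Run:
```python
from bench import robot
print(robot.finish_job())
```

```text
the job is handed in; nothing more can be done
None
```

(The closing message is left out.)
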